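# Set up a reducing pipe spool level on graded V-rests for its flange

## Robot

A 7-joint arm with a two-finger parallel gripper is mounted at the origin on the work surface; the furniture and walls round the work are solid. World frame = base frame: x ahead of the robot, y to its left, z up, the work surface at z = 0. Lengths are in m, angles in rad, forces in N, time in s.
With the tool pointing down it reaches from about 0.4 to 0.875 m from the base axis. Payload 19.3 kg.
Tool frame: the origin (TCP) lies midway between the tips of the shut fingers; the grasp point (between the pads) lies 19 mm behind it (ctrl.pinch_z is the distance from the TCP to the grasp point, in m); z points along the fingers, y is the line along which they close (so a half turn about z gives the same grasp; the last joint's range is limited). The gripper opens to 85 mm and grips with 20 to 120 N. Pads are 22 mm wide; open, the fingers measure 114 mm over their backs; the gripper's body (76 mm by 85 mm) begins 54 mm behind the grasp point. The pads swing forward as they close: fully open they stand 13 mm farther back than shut.
Start: joints at [-1.206, 0.521, -0.036, 1.599, 0.021, 1.021, -0.113], TCP at [0.263, 0.567, 0.231] pointing down, gripper open.
Joint ranges: [-2.91, 2.91], [-0.3, 2.13], [-1.5, 1.42], [0.17, 2.43], [-1.26, 4.41], [0.16, 1.93], [-2.52, 2.52]. Speed limits (rad/s): [1.89, 1.89, 2.39, 2.39, 3.01, 3.01, 3.01].

## Interface

Orientations are given as a unit quaternion [w, x, y, z].
In Python, from workcell import ctrl gives the robot as it stands.
- The arm moves only by the tool move_arm, never from a script. Its arguments are lists of equal length, an entry for each row: "travel": the shift along the tool's x, y, z in units of 30 mm (1.0 is 30 mm), a list of three; "dr": the turn, a rotation vector about the tool's x, y, z in units of 6 degrees (1.0 is 6 degrees), a list of three; "hand": the opening, from 0 (shut) to 1 (fully open). A call has 1 to 10 rows; each row shifts and turns the commanded pose from where the row before left it, along the tool's axes as they then stand; what a row does not reach is not made up. A row lasts 1/10 s, in which the tool goes at most 50 mm and 8.59 degrees, less where a joint would pass 70% of its speed; a pose out of reach is approached as far as the arm can. A call is refused whole if a number of a shift passes 1 or a number of a turn 1, either way. A call with a gripper value outside its range is refused whole. The fingers move at their own pace and stop on an object; the grip force is fixed at half the most. Time passes only in rows, so rows that do not move let the fingers close. It gives the time, the measured TCP pose, the force, the opening and the grip force at its end, in the units of the state.
- ctrl.sense(): the state, without advancing time (a new reading comes with each control period).
- ctrl.snapshot(name): name is "side" or "top" or "wrist"; returns the picture (420x560x3 uint8, blue, green, red); there is no depth.
- ctrl.camera_model(name): a dict with "fx", "fy", "cx", "cy" (pixels), "k1" (the pictures are not rectified: a ray, as slopes to the right and down, at radius r is drawn at 1 + k1 r^2 times it, then the intrinsics apply), "origin" and "rotation" of the camera in the world. Camera axes: x right, y up, looking along -z (the intrinsics and any distortion apply to the point x, -y, -z); pixel columns grow to the right and rows downward; lengths in m; the calibration is good to about 2 mm. A picture is of the moment at which its call begins: read the wrist's pose just before it. camera_model takes no time and is no camera call; for the wrist camera it gives the pose at the moment of the call.
- ctrl.hand_in(): hands the job in; it is judged then, once.
The state is a dict: "time": time; "joint_pos": joint angles; "dq": joint speeds; "joint_torque": joint torques, N m; "tcp_pos": TCP position; "orientation": TCP orientation; "wrist_force": force on the tool from outside, world axes, zero at the start; "torque": the same for the moment, N m; "finger_gap": opening from 0.0 (shut) to 1.0 (fully open); "gripper_force": force on a finger pad.
Only numpy, scipy, OpenCV 4.12 (cv2) and the standard library are available. Lean on these libraries where they do the work, as an engineer would, in place of code of your own. Each camera call takes 0.05 s, during which the arm holds its last target. There are 200 camera calls.

## Task

Get the reducing pipe ready for tacking to its flange: stand the four V-rests upright on the four pads of the setting rail, one centred on each, V along the rail, in order of height with the lowest next to the flange and the tallest at the far end. Then lay the pipe in the rests with its thick end towards the flange, each of its four diameters in its own rest, so that it lies level and in line with the flange, and let go.

Things in the scene. Friction and masses are not known exactly. Their poses are not given: they have to be found in the camera images.
- rest_low: grey steel V-rest, the lowest of four that differ only in height: 37 mm tall, 54 mm wide across the V, 24 mm thick; 90 degree V, 44 mm wide and 22 mm deep, across its top. Origin: centre of its underside; x = across the V (grip its flat flanks, 54 mm apart along x, in the upper half), y = along the V, as the pipe lies, z = up. 0.22 kg
- rest_second: grey steel V-rest, the second lowest of four that differ only in height: 46 mm tall, 54 mm wide across the V, 24 mm thick; 90 degree V, 44 mm wide and 22 mm deep, across its top. Origin: centre of its underside; x = across the V (grip its flat flanks, 54 mm apart along x, in the upper half), y = along the V, as the pipe lies, z = up. 0.22 kg
- rest_third: grey steel V-rest, the second tallest of four that differ only in height: 56 mm tall, 54 mm wide across the V, 24 mm thick; 90 degree V, 44 mm wide and 22 mm deep, across its top. Origin: centre of its underside; x = across the V (grip its flat flanks, 54 mm apart along x, in the upper half), y = along the V, as the pipe lies, z = up. 0.22 kg
- rest_tall: grey steel V-rest, the tallest of four that differ only in height: 65 mm tall, 54 mm wide across the V, 24 mm thick; 90 degree V, 44 mm wide and 22 mm deep, across its top. Origin: centre of its underside; x = across the V (grip its flat flanks, 54 mm apart along x, in the upper half), y = along the V, as the pipe lies, z = up. 0.22 kg
- spool: steel reducing pipe, 0.6 kg, level in timber chocks. Origin: on its axis at the centre of mass, start z 64 mm; x = axis, to the thin end. Diameters: 60.3 mm from x -74 to 19, 48.3 from 29 to 75, 33.7 from 89 to 135, 21.3 from 149 to 197; lies on the rests at x -8, 52, 112, 172, axis 58 mm above the pads' tops. Grip across the origin, tips under 20 mm below the axis (the rest's top is 20 below)
- pad_1: fixed dark steel pad 1 of a row of 4 at 60 mm pitch on the setting rail (grey steel bar, 420 x 86 x 10 mm, lying on the table); 74 x 42 mm, 4 mm thick, top 14 mm above the table. Origin: centre of its underside, z = 10 mm; y = along the row (from pad_4 towards pad_1), x = across it
- pad_2: fixed dark steel pad 2 of a row of 4 at 60 mm pitch on the setting rail (grey steel bar, 420 x 86 x 10 mm, lying on the table); 74 x 42 mm, 4 mm thick, top 14 mm above the table. Origin: centre of its underside, z = 10 mm; y = along the row (from pad_4 towards pad_1), x = across it
- pad_3: fixed dark steel pad 3 of a row of 4 at 60 mm pitch on the setting rail (grey steel bar, 420 x 86 x 10 mm, lying on the table); 74 x 42 mm, 4 mm thick, top 14 mm above the table. Origin: centre of its underside, z = 10 mm; y = along the row (from pad_4 towards pad_1), x = across it
- pad_4: fixed dark steel pad 4 of a row of 4 at 60 mm pitch on the setting rail (grey steel bar, 420 x 86 x 10 mm, lying on the table); 74 x 42 mm, 4 mm thick, top 14 mm above the table. Origin: centre of its underside, z = 10 mm; y = along the row (from pad_4 towards pad_1), x = across it
- flange: fixed steel pipe flange, 96 mm diameter, 16 mm thick, upright in a grey foot at one end of the rail, either one (a 40 mm low brass earth block is at the other). Origin: under its middle, z = 10 mm; y = its axis, along the row, 62 mm above the origin; top edge 120 mm above the table. 86 mm along the row from the nearest pad's centre

How it is judged:
At the end, for the whole second after the job is handed in: Rests upright, centred within 10 mm on the pads, V along the rail within 11 degrees, lowest at the flange to tallest. Pipe in them: level within 3, along the rail within 4.5 degrees, within 10 mm of the flange axis sideways, 66-79 mm up, 83-105 mm from the flange. Released, at rest (((horizontal distance between flange and pad_1 below 0.11 m and horizontal distance between rest_low and pad_1 below 0.01 m and horizontal distance between rest_second and pad_2 below 0.01 m and horizontal distance between rest_third and pad_3 below 0.01 m and horizontal distance between rest_tall and pad_4 below 0.01 m) or (horizontal distance between flange and pad_4 below 0.11 m and horizontal distance between rest_low and pad_4 below 0.01 m and horizontal distance between rest_second and pad_3 below 0.01 m and horizontal distance between rest_third and pad_2 below 0.01 m and horizontal distance between rest_tall and pad_1 below 0.01 m)) and height (world z) of rest_low between 0.011 and 0.017 m and angle between each of rest_low, rest_second, rest_third, rest_tall's own z axis and vertical below 0.06 rad and angle between the y axis of each of rest_low, rest_second, rest_third, rest_tall and the y axis of flange, either way round below 0.2 rad and linear speed of each of rest_low, rest_second, rest_third, rest_tall, spool below 0.01 m/s and height (world z) of rest_second between 0.011 and 0.017 m and height (world z) of rest_third between 0.011 and 0.017 m and height (world z) of rest_tall between 0.011 and 0.017 m and angle between spool's own x axis and vertical between 1.5208 and 1.6208 rad and height (world z) of spool between 0.066 and 0.079 m and angle between the x axis of spool and the y axis of flange, either way round below 0.08 rad and x of spool in the frame of flange between -0.01 and 0.01 m and horizontal distance between spool and flange between 0.083 and 0.105 m and angular speed of spool below 0.1 rad/s); the robot touches nothing.
It also fails if it takes over 125 s, if anything falls off the work surface, if the arm or the gripper's body presses on something with over 40 N, if the wrist force passes 120 N, or if a joint passes its speed limit or range.

## Working session

There is one attempt and no reset: what is moved stays moved. The work goes in short steps, Python scripts to look and compute and a tool call to move; the robot and the scene stay as the last step left them, time stands still between calls to the robot, and variables do not carry over. Pictures are saved under pics/ and viewed, at most 14 in all, crops included, and the job is handed in when it is done.

Besides the shell and the picture viewer there is one more tool, called after "Emit:" as a command line: name --argument value ..., lists and objects as JSON in quotes. move_arm: Moves the arm, as the interface text tells. Its arguments: {"type":"object","properties":{"travel":{"type":"array"},"dr":{"type":"array"},"hand":{"type":"array"}},"required":["travel","dr","hand"]}

```bash
ls; mkdir -p pics; python3 - <<'E'
from workcell import ctrl
import cv2
s=ctrl.sense();print(s)
for n in("top","side","wrist"):
    cv2.imwrite(f"pics/{n}0.png",ctrl.snapshot(n)); print(n,ctrl.camera_model(n))
E
```

```text
pics
{'time': 0.0, 'joint_pos': array([-1.20619994,  0.52202274, -0.03633238,  1.59999606,  0.02117388,
        1.02112282, -0.11280719]), 'dq': array([-4.99543991e-04,  6.68342581e-04,  4.89447436e-05, -8.77787280e-04,
        1.12170421e-03, -1.10552529e-03, -1.54857790e-03]), 'joint_torque': array([-8.59897318e-05, -9.27117133e+01,  1.97999507e+00, -3.69935453e+01,
        1.79316220e-02,  7.97329325e-03,  5.85257112e-05]), 'tcp_pos': array([0.26314639, 0.56652435, 0.23072452]), 'orientation': array([-9.64972434e-05,  2.15702800e-01,  9.76458889e-01, -5.74509335e-04]), 'wrist_force': array([-0.70557951, -0.09020656,  0.85138074]), 'torque': array([-0.01690629,  0.00189918,  0.04933681]), 'gripper_force': 0.0, 'finger_gap': 1.0000238615837578}
top {'fx': 445.51269516229974, 'fy': 445.51269516229974, 'cx': 272.85748822445254, 'cy': 208.98669590426223, 'k1': -0.12244554246361693, 'origin': array([ 0.30991784, -0.03120081,  1.21671269]), 'rotation': array([ 0.71131711,  0.05074328, -0.04474292, -0.69960786])}
side {'fx': 540.080608633173, 'fy': 540.080608633173, 'cx': 282.90584619010474, 'cy': 211.7366274028019, 'k1': -0.0038620989204245864, 'origin': array([-0.19066228, -1.28482629,  0.99233204]), 'rotation': array([ 0.85333793,  0.46606585, -0.11009854, -0.20609541])}
wrist {'fx': 333.63822146805626, 'fy': 333.63822146805626, 'cx': 281.89581563660374, 'cy': 213.77117669226732, 'k1': 0.007529634466446649, 'origin': array([0.19802337, 0.59576436, 0.37365867]), 'rotation': array([ 0.83429059, -0.11972169, -0.07550474,  0.53284609])}
```

View pics/top0.png

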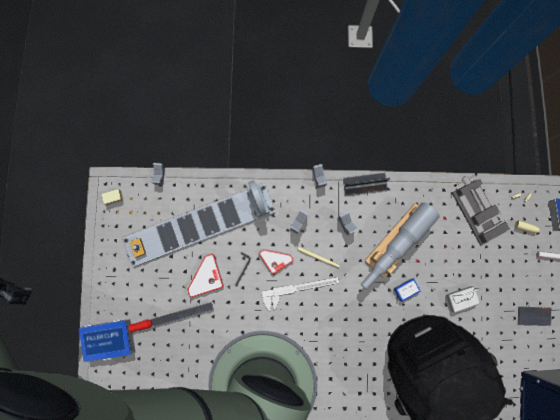

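View pics/side0.png

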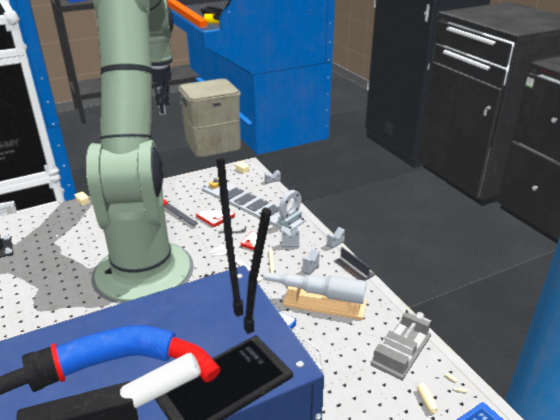

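Top view: rail (130–270, 185–265) with flange at its right (265,200), brass block at (137,247); rests at (157,173), (319,175), (298,222), (347,222); pipe at (400,245), thick end upper right. I'll do helpers and rough positions, with an enlarged crop.

```bash
cat >h.py <<'E'
import numpy as np, cv2, json
from scipy.spatial.transform import Rotation as R
def Rq(q): return R.from_quat([q[1],q[2],q[3],q[0]])
def rays(c,uv):
    uv=np.atleast_2d(np.asarray(uv,float))
    K=np.array([[c['fx'],0,c['cx']],[0,c['fy'],c['cy']],[0,0,1]])
    p=cv2.undistortPointsIter(uv[:,None],K,np.array([c['k1'],0,0,0,0.]),None,None,(3,100,1e-12))[:,0]
    return Rq(c['rotation']).apply(np.c_[p[:,0],-p[:,1],-np.ones(len(p))])
def onz(c,uv,z):
    d=rays(c,uv); o=np.asarray(c['origin']); return o+d*((z-o[2])/d[:,2])[:,None]
def tri(obs): # [(cam,uv)...] -> point, residual
    A=np.zeros((3,3));b=np.zeros(3);L=[]
    for c,uv in obs:
        d=rays(c,uv)[0];d/=np.linalg.norm(d);P=np.eye(3)-np.outer(d,d);A+=P;b+=P@c['origin'];L.append((P,c['origin']))
    x=np.linalg.solve(A,b);return x,[float(np.linalg.norm(P@(x-o))) for P,o in L]
def save(n,im,c): cv2.imwrite(f'pics/{n}.png',im); json.dump({k:(v.tolist() if hasattr(v,'tolist') else v) for k,v in c.items()},open(f'pics/{n}.json','w'))
def load(n): c=json.load(open(f'pics/{n}.json')); c['origin']=np.array(c['origin']); return cv2.imread(f'pics/{n}.png'),c
E
python3 - <<'E'
from h import *
from workcell import ctrl
for n in("top","side"):
    save(n+'1',ctrl.snapshot(n),ctrl.camera_model(n))
im,c=load('top1')
cv2.imwrite('pics/topc.png',cv2.resize(im[155:295,90:450],None,fx=2.2,fy=2.2,interpolation=cv2.INTER_CUBIC))
im,_=load('side1')
cv2.imwrite('pics/sidec.png',cv2.resize(im[155:325,190:390],None,fx=3.5,fy=3.5,interpolation=cv2.INTER_CUBIC))
print(onz(c,[[157,173],[319,175],[298,222],[347,222],[265,200],[137,247],[427,215],[368,285]],.03).round(3))
E
```

```text
[[ 0.566  0.3    0.03 ]
 [ 0.566 -0.144  0.03 ]
 [ 0.437 -0.088  0.03 ]
 [ 0.439 -0.219  0.03 ]
 [ 0.495  0.002  0.03 ]
 [ 0.362  0.345  0.03 ]
 [ 0.461 -0.439  0.03 ]
 [ 0.272 -0.275  0.03 ]]
```

View pics/topc.png

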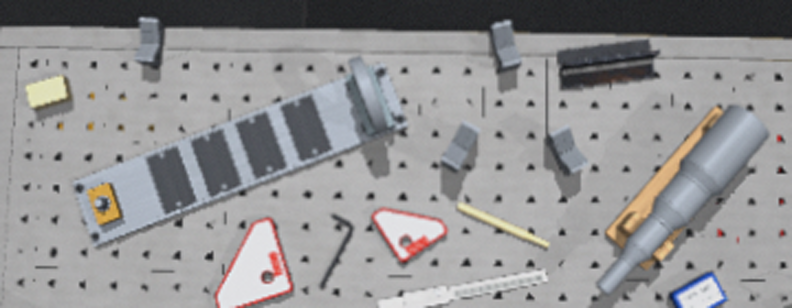

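View pics/sidec.png

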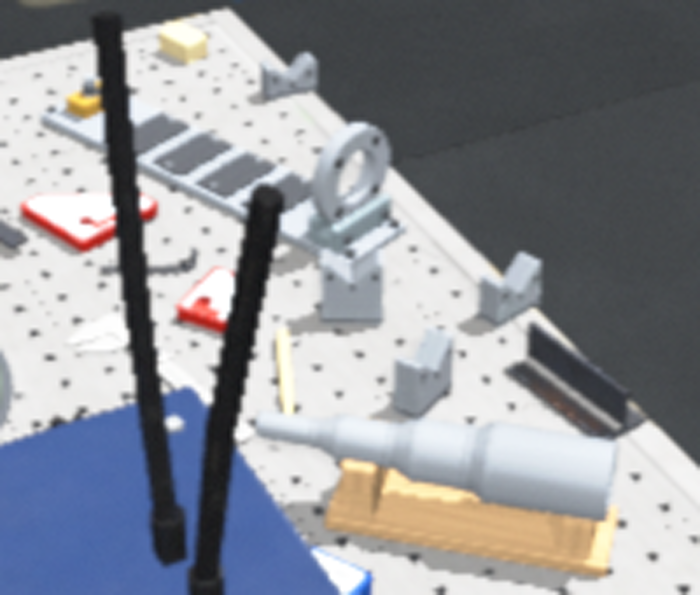

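```bash
cat >>h.py <<'E'
def goto(xyz,ang=None,s=None):
    """print tool-axis travel (after turning to tool-x world angle ang deg) and turn, in units"""
    from workcell import ctrl
    s=s or ctrl.sense(); M=Rq(s['orientation']).as_matrix()
    if ang is None: ang=np.degrees(np.arctan2(M[1,0],M[0,0]))
    a=np.radians(ang); T=np.array([[np.cos(a),np.sin(a),0],[np.sin(a),-np.cos(a),0],[0,0,-1]]).T.T
    T=np.c_[[np.cos(a),np.sin(a),0],[np.sin(a),-np.cos(a),0],[0,0,-1]]
    w=R.from_matrix(M.T@T).as_rotvec(degrees=True)/6
    print('t',round(float(s['time']),2),'tcp',np.round(s['tcp_pos'],4),'turn units',w.round(2),'then travel units',(T.T@(np.array(xyz)-s['tcp_pos'])/.03).round(3))
E
python3 - <<'E'
from h import *
from workcell import ctrl
s=ctrl.sense();c=ctrl.camera_model('wrist')
M=Rq(s['orientation']).as_matrix();C=Rq(c['rotation']).as_matrix()
print('cam in tool',M.T@(c['origin']-s['tcp_pos']),'axes',(M.T@C).round(3))
print(onz(c,[[0,0],[559,0],[559,419],[0,419],[280,210]],0).round(3))
goto([.45,.25,.3],111);goto([.52,-.1,.3],111)
E
```

```text
cam in tool [ 0.07138573 -0.00114229 -0.14278765] axes [[ 0.001  0.96   0.28 ]
 [ 1.    -0.001  0.001]
 [ 0.001  0.28  -0.96 ]]
[[-0.016  0.391  0.   ]
 [ 0.213  0.886  0.   ]
 [ 0.734  0.777  0.   ]
 [ 0.403  0.062  0.   ]
 [ 0.292  0.549  0.   ]]
t 0.25 tcp [0.2632 0.5667 0.231 ] turn units [-0.    0.    7.35] then travel units [-12.087   2.028  -2.299]
t 0.25 tcp [0.2632 0.5667 0.231 ] turn units [-0.    0.    7.35] then travel units [-23.815   0.026  -2.299]
```

Emit:
move_arm --travel '[[0,0,-0.3],[0,0,-0.3],[0,0,-0.3],[0,0,-0.3],[0,0,-0.3],[0,0,-0.3],[0,0,-0.3],[0,0,-0.3]]' --dr '[[0,0,0.92],[0,0,0.92],[0,0,0.92],[0,0,0.92],[0,0,0.92],[0,0,0.92],[0,0,0.92],[0,0,0.91]]' --hand '[1,1,1,1,1,1,1,1]'

```text
time: 1.05
tcp_pos: [0.2632, 0.5668, 0.3036]
orientation: [0.0, 0.568, 0.823, -0.0]
wrist_force: [0.4, 0.3, -0.4]
finger_gap: 0.998
gripper_force: 0.0
```

Emit:
move_arm --travel '[[-0.9,0.2,0],[-0.9,0.2,0],[-0.9,0.2,0],[-0.9,0.2,0],[-0.9,0.2,0],[-0.9,0.2,0],[-0.9,0.2,0],[-0.9,0.2,0],[-0.9,0.2,0],[-0.9,0.2,0]]' --dr '[[0,0,0],[0,0,0],[0,0,0],[0,0,0],[0,0,0],[0,0,0],[0,0,0],[0,0,0],[0,0,0],[0,0,0]]' --hand '[1,1,1,1,1,1,1,1,1,1]'

```text
time: 2.05
tcp_pos: [0.4165, 0.3352, 0.3033]
orientation: [-0.0, 0.566, 0.824, 0.0]
wrist_force: [-0.2, 0.7, -0.2]
finger_gap: 0.999
gripper_force: 0.0
```

Emit:
move_arm --travel '[[-0.9,0,0],[-0.9,0,0],[-0.9,0,0],[0,0,0],[0,0,0],[0,0,0]]' --dr '[[0,0,0],[0,0,0],[0,0,0],[0,0,0],[0,0,0],[0,0,0]]' --hand '[1,1,1,1,1,1]'

```text
time: 2.65
tcp_pos: [0.4446, 0.2614, 0.3032]
orientation: [-0.0, 0.566, 0.824, 0.0]
wrist_force: [-0.0, -0.5, 0.3]
finger_gap: 1.003
gripper_force: 0.0
```

```bash
python3 - <<'E'
from h import *
from workcell import ctrl
c=ctrl.camera_model('wrist');save('w1',ctrl.snapshot('wrist'),c);goto([.5,-.05,.3],111)
print(c['origin'])
E
```

```text
t 2.7 tcp [0.4446 0.2615 0.3032] turn units [-0.   -0.    0.01] then travel units [-10.355  -1.998   0.108]
[0.41848932 0.32690062 0.44605331]
```

View pics/w1.png

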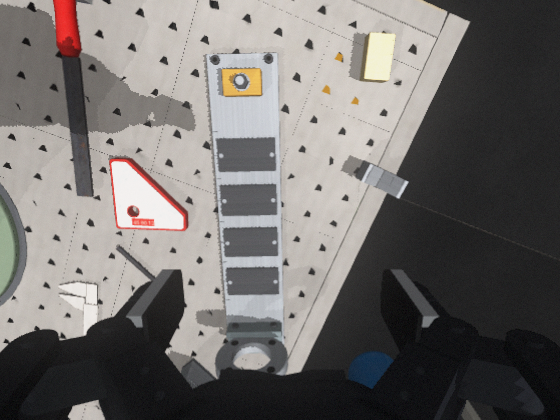

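Wrist view: four dark pads at (246,154), (249,200), (251,242), (253,281); flange (250,355); rest A around (385,178). Next: views further toward the flange and the other rests.

Emit:
move_arm --travel '[[-0.8,0,0],[-0.8,0,0],[-0.8,0,0],[-0.8,0,0],[0,0,0],[0,0,0],[0,0,0],[0,0,0]]' --dr '[[0,0,0],[0,0,0],[0,0,0],[0,0,0],[0,0,0],[0,0,0],[0,0,0],[0,0,0]]' --hand '[1,1,1,1,1,1,1,1]'

```text
time: 3.5
tcp_pos: [0.4791, 0.172, 0.3032]
orientation: [-0.0, 0.566, 0.825, -0.0]
wrist_force: [-0.3, 0.6, -0.4]
finger_gap: 1.002
gripper_force: 0.0
```

```bash
python3 - <<'E'
from h import *
from workcell import ctrl
c=ctrl.camera_model('wrist');save('w2',ctrl.snapshot('wrist'),c)
E
```

Emit:
move_arm --travel '[[-0.9,-0.2,0],[-0.9,-0.2,0],[-0.9,-0.2,0],[-0.9,-0.2,0],[-0.9,-0.2,0],[-0.9,-0.2,0],[-0.9,-0.2,0],[-0.9,-0.2,0],[-0.9,-0.2,0],[-0.9,-0.2,0]]' --dr '[[0,0,0],[0,0,0],[0,0,0],[0,0,0],[0,0,0],[0,0,0],[0,0,0],[0,0,0],[0,0,0],[0,0,0]]' --hand '[1,1,1,1,1,1,1,1,1,1]'

```text
time: 4.55
tcp_pos: [0.5203, -0.1032, 0.3033]
orientation: [0.0, 0.566, 0.824, 0.0]
wrist_force: [-0.5, 0.7, 0.2]
finger_gap: 1.005
gripper_force: 0.0
```

Emit:
move_arm --travel '[[0,0,0],[0,0,0],[0,0,0],[0,0,0]]' --dr '[[0,0,0],[0,0,0],[0,0,0],[0,0,0]]' --hand '[1,1,1,1]'

```text
time: 4.95
tcp_pos: [0.5201, -0.1015, 0.3033]
orientation: [-0.0, 0.566, 0.825, 0.0]
wrist_force: [0.2, -1.1, -0.3]
finger_gap: 1.0
gripper_force: 0.0
```

```bash
python3 - <<'E'
from h import *
from workcell import ctrl
c=ctrl.camera_model('wrist');save('w3',ctrl.snapshot('wrist'),c);goto([.5,-.05,.3],111)
def wk(b):
    pass
for n in('w1','w2'):
    im,c=load(n)
    g=cv2.cvtColor(im,cv2.COLOR_BGR2GRAY)
    rail=(g<95).astype(np.uint8)
    N,l,st,ce=cv2.connectedComponentsWithStats(rail)
    for i in range(1,N):
        if 700<st[i,4]<4000:
            r=cv2.minAreaRect(np.argwhere(l==i)[:,::-1].astype(np.float32)); 
            p=onz(c,[r[0]],.014)[0]; e=cv2.boxPoints(r); q=onz(c,e,.014); L=np.linalg.norm(q-np.roll(q,1,0),axis=1)
            print(n,np.round(r[0],1),st[i,4],p.round(4),L.round(3))
E
```

```text
t 5.0 tcp [ 0.5201 -0.1017  0.3033] turn units [ 0.   -0.    0.01] then travel units [ 1.848 -0.009  0.111]
w1 [73.  97.5] 3429 [0.1725 0.2553 0.014 ] [0.23  0.038 0.229 0.045]
w1 [248. 199.] 1271 [0.4141 0.2119 0.014 ] [0.041 0.071 0.041 0.073]
w1 [250. 241.] 1215 [0.4366 0.1565 0.014 ] [0.041 0.071 0.041 0.073]
w1 [252.1 280.4] 1169 [0.4595 0.1009 0.014 ] [0.042 0.071 0.042 0.073]
w2 [64.  60.6] 2304 [0.1891 0.2029 0.014 ] [0.134 0.026 0.134 0.028]
```

View pics/w3.png

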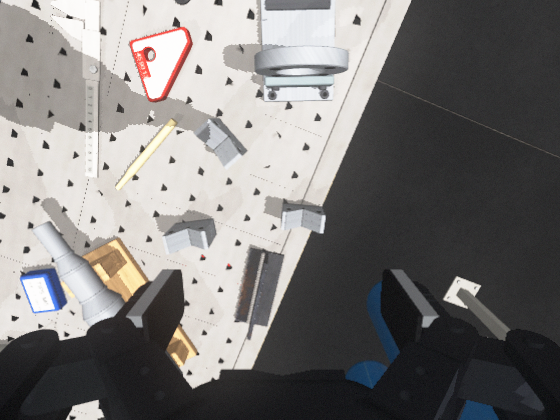

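```bash
python3 - <<'E'
from h import *
goto([.44,-.26,.3],111)
E
```

```text
t 5.0 tcp [ 0.5201 -0.1017  0.3033] turn units [ 0.   -0.    0.01] then travel units [-3.97  -4.385  0.111]
```

Emit:
move_arm --travel '[[-0.65,-0.65,0],[-0.65,-0.65,0],[-0.65,-0.65,0],[-0.65,-0.65,0],[-0.65,-0.65,0],[-0.65,-0.65,0],[0,0,0],[0,0,0],[0,0,0],[0,0,0]]' --dr '[[0,0,0],[0,0,0],[0,0,0],[0,0,0],[0,0,0],[0,0,0],[0,0,0],[0,0,0],[0,0,0],[0,0,0]]' --hand '[1,1,1,1,1,1,1,1,1,1]'

```text
time: 6.0
tcp_pos: [0.4532, -0.2528, 0.3032]
orientation: [-0.0, 0.566, 0.825, 0.0]
wrist_force: [-0.9, 0.7, -0.9]
finger_gap: 0.999
gripper_force: 0.0
```

```bash
python3 - <<'E'
from h import *
from workcell import ctrl
c=ctrl.camera_model('wrist');save('w4',ctrl.snapshot('wrist'),c);goto([.44,-.26,.3],111)
im,c4=load('w4')
def proj(c,P):
    p=Rq(c['rotation']).inv().apply(np.array(P)-c['origin']); x,y=p[0]/-p[2],-p[1]/-p[2]; f=1+c['k1']*(x*x+y*y)
    return np.array([c['fx']*x*f+c['cx'],c['fy']*y*f+c['cy']])
P=dict(A=(.566,.30,.03),B=(.566,-.144,.03),C=(.437,-.088,.03),D=(.439,-.219,.03))
tiles=[]
for k in 'ABCD':
    row=[]
    for n in (('w1','w2') if k=='A' else ('w3','w4') ):
        im,c=load(n); u,v=proj(c,P[k]).round().astype(int); print(k,n,u,v)
        h=25;im=cv2.copyMakeBorder(im,60,60,60,60,cv2.BORDER_CONSTANT)
        u0=u-33;v0=v-25; print('  crop origin',u0,v0)
        row.append(cv2.resize(im[v0+60:v0+60+50,u0+60:u0+66+60],None,fx=6,fy=6,interpolation=cv2.INTER_CUBIC))
    tiles.append(np.hstack(row))
cv2.imwrite('pics/mAB.png',np.vstack(tiles[:2]));cv2.imwrite('pics/mCD.png',np.vstack(tiles[2:]))
E
```

```text
t 6.05 tcp [ 0.4532 -0.2529  0.3033] turn units [ 0.   -0.    0.01] then travel units [-0.063 -0.494  0.109]
A w1 384 181
  crop origin 351 156
A w2 391 101
  crop origin 358 76
B w3 304 218
  crop origin 271 193
B w4 403 124
  crop origin 370 99
C w3 223 140
  crop origin 190 115
C w4 322 33
  crop origin 289 8
D w3 194 235
  crop origin 161 210
D w4 282 145
  crop origin 249 120
```

View pics/mAB.png

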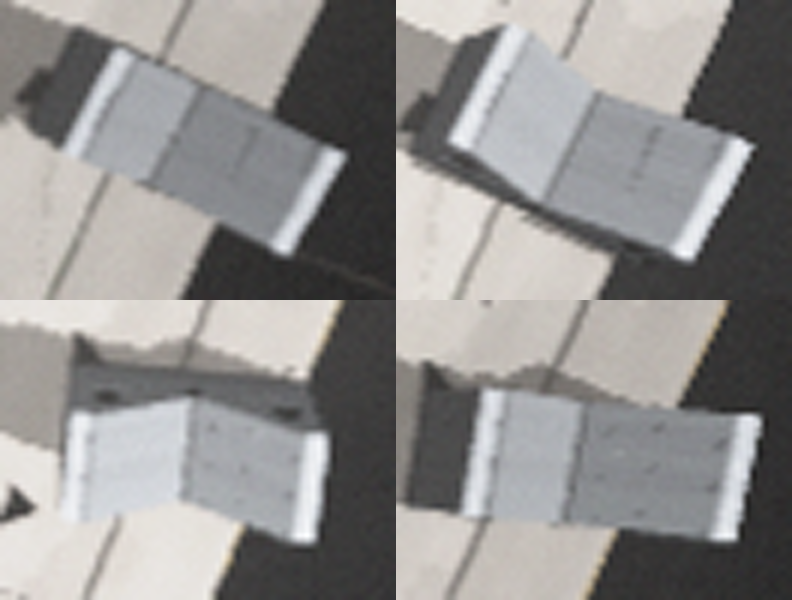

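View pics/mCD.png

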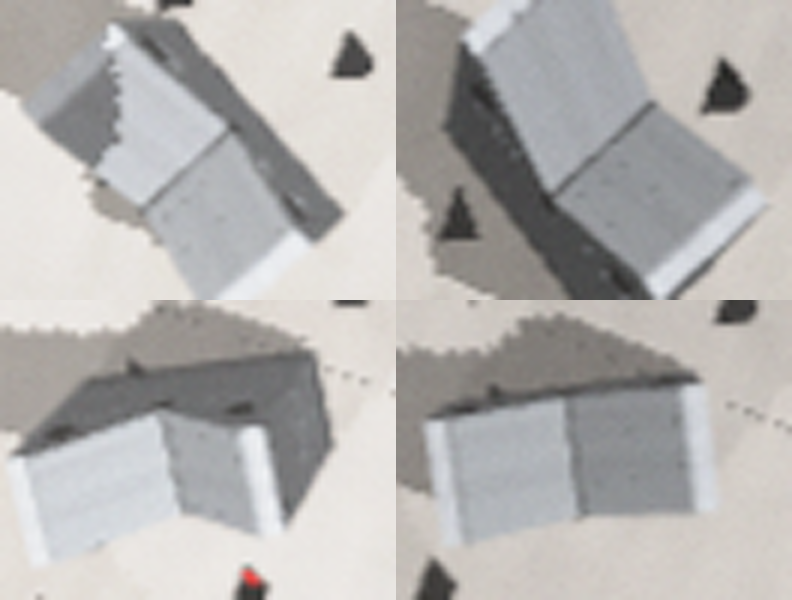

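View pics/w4.png

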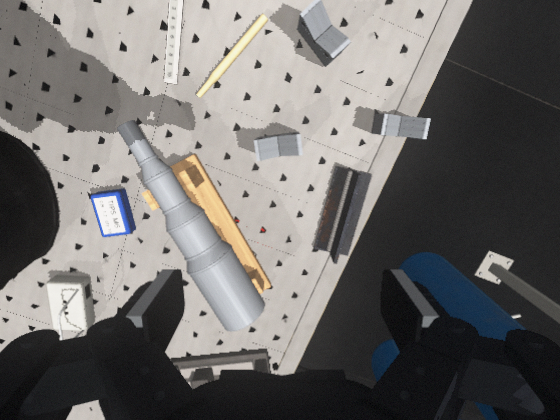

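Crops: the V lines and the top edges of all rests are clear (e.g. rest A valley (200,88)–(150,183) in its tile). w4: pipe from thin end (127,130) to thick end (243,315), chock base to its right. Triangulate.

```bash
cat >rests.py <<'E'
from h import *
org=dict(A=[(351,156),(358,76)],B=[(271,193),(370,99)],C=[(190,115),(289,8)],D=[(161,210),(249,120)])
# montage picks: (view1 pts),(view2 pts): valley ends, then outer top corners LT,LB,RT,RB
pk=dict(A=([(200,88),(150,183),(117,46),(64,155),(348,153),(290,256)],[(597,92),(545,203),(508,24),(450,142),(755,146),(690,262)]),
B=([(193,396),(182,498),(70,412),(62,518),(329,432),(314,544)],[(584,402),(568,522),(482,389),(463,514),(761,415),(737,541)]),
C=([(232,127),(147,208)],[(655,103),(552,197)]),
D=([(162,411),(180,514),(8,458),(40,566),(265,426),(287,536)],[(567,397),(580,518),(425,421),(446,546),(703,381),(718,513)]))
out={}
for k in 'ABCD':
    cams=[load(n)[1] for n in (('w1','w2') if k=='A' else ('w3','w4'))]
    P=[]
    for a,b in zip(*pk[k]):
        oy=300 if k in'BD' else 0
        ua=((a[0]+.5)/6-.5+org[k][0][0],(a[1]-oy+.5)/6-.5+org[k][0][1])
        ub=((b[0]-396+.5)/6-.5+org[k][1][0],(b[1]-oy+.5)/6-.5+org[k][1][1])
        x,r=tri([(cams[0],ua),(cams[1],ub)]); P.append(x); print(k,x.round(4),np.round(r,4))
    P=np.array(P); d=P[1]-P[0]
    print(k,'valley mid',P[:2].mean(0).round(4),'len',np.linalg.norm(d).round(4),'ang',np.degrees(np.arctan2(d[1],d[0])).round(1),end=' ')
    if len(P)>2:
        e=(P[4]+P[5]-P[2]-P[3])/2
        print('top mid',P[2:].mean(0).round(4),'width',np.linalg.norm(e).round(4),'ang x',np.degrees(np.arctan2(e[1],e[0])).round(1))
    print()
E
python3 rests.py
```

```text
A [0.5646 0.3118 0.0183] [0.0001 0.0001]
A [0.5646 0.2891 0.0161] [0.0003 0.0003]
A [0.5393 0.3139 0.0343] [0.0001 0.0001]
A [0.537  0.2899 0.0398] [0.0002 0.0002]
A [0.5935 0.3111 0.0347] [0.0001 0.0001]
A [0.5913 0.2871 0.0362] [0.0003 0.0003]
A valley mid [0.5646 0.3004 0.0172] len 0.0228 ang -90.0 top mid [0.5653 0.3005 0.0363] width 0.0544 ang x -3.0

B [ 0.5612 -0.1348  0.0236] [0. 0.]
B [ 0.5678 -0.1572  0.0255] [0.0005 0.0005]
B [ 0.5352 -0.1423  0.0448] [0. 0.]
B [ 0.542  -0.1647  0.0448] [0. 0.]
B [ 0.5876 -0.1272  0.0435] [0.0001 0.0001]
B [ 0.5935 -0.1503  0.0465] [0.0001 0.0001]
B valley mid [ 0.5645 -0.146   0.0246] len 0.0234 ang -73.4 top mid [ 0.5646 -0.1461  0.0449] width 0.054 ang x 15.8

C [ 0.4428 -0.0797  0.042 ] [0.0002 0.0002]
C [ 0.4317 -0.1005  0.042 ] [0.0001 0.0001]
C valley mid [ 0.4372 -0.0901  0.042 ] len 0.0236 ang -118.0 
D [ 0.4295 -0.2105  0.0348] [0. 0.]
D [ 0.4404 -0.2318  0.0355] [0.0002 0.0002]
D [ 0.4058 -0.2234  0.0548] [0.0001 0.0001]
D [ 0.418  -0.2446  0.0542] [0.0005 0.0005]
D [ 0.453  -0.1975  0.0543] [0.0005 0.0005]
D [ 0.4648 -0.2195  0.054 ] [0.0003 0.0003]
D valley mid [ 0.4349 -0.2212  0.0351] len 0.0239 ang -63.1 top mid [ 0.4354 -0.2212  0.0543] width 0.0535 ang x 28.5
```

Emit:
move_arm --travel '[[-0.6,-0.5,0],[-0.6,-0.5,0],[-0.6,-0.5,0],[-0.6,-0.5,0],[-0.6,-0.5,0],[-0.6,-0.5,0],[0,0,0],[0,0,0],[0,0,0],[0,0,0]]' --dr '[[0,0,0],[0,0,0],[0,0,0],[0,0,0],[0,0,0],[0,0,0],[0,0,0],[0,0,0],[0,0,0],[0,0,0]]' --hand '[1,1,1,1,1,1,1,1,1,1]'

```text
time: 7.05
tcp_pos: [0.408, -0.3859, 0.3033]
orientation: [-0.0, 0.566, 0.824, 0.0]
wrist_force: [-0.2, -0.6, -0.1]
finger_gap: 1.005
gripper_force: 0.0
```

```bash
python3 - <<'E'
from h import *
from workcell import ctrl
c=ctrl.camera_model('wrist');save('w5',ctrl.snapshot('wrist'),c)
i4,_=load('w4');i5,_=load('w5')
cv2.imwrite('pics/sp.png',np.hstack([cv2.resize(i4[110:340,100:290],None,fx=2.1,fy=2.1,interpolation=cv2.INTER_CUBIC),cv2.resize(i5[20:250,100:290],None,fx=2.1,fy=2.1,interpolation=cv2.INTER_CUBIC)]))
for n in('w1','w2'):
    im,c=load(n)
    g=cv2.cvtColor(im,cv2.COLOR_BGR2GRAY)
    rail=(g<85).astype(np.uint8)[:, 180:330]
    N,l,st,ce=cv2.connectedComponentsWithStats(rail)
    for i in range(1,N):
        if 600<st[i,4]<2500:
            r=cv2.minAreaRect(np.argwhere(l==i)[:,::-1].astype(np.float32)+[180,0]); 
            p=onz(c,[r[0]],.014)[0]; e=cv2.boxPoints(r.__class__(r)); q=onz(c,e,.014); L=np.linalg.norm(q-np.roll(q,1,0),axis=1)
            print(n,np.round(r[0],1),np.round(r[2],1),st[i,4],p.round(4),L.round(3))
E
```

```text
(no output)
```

View pics/sp.png

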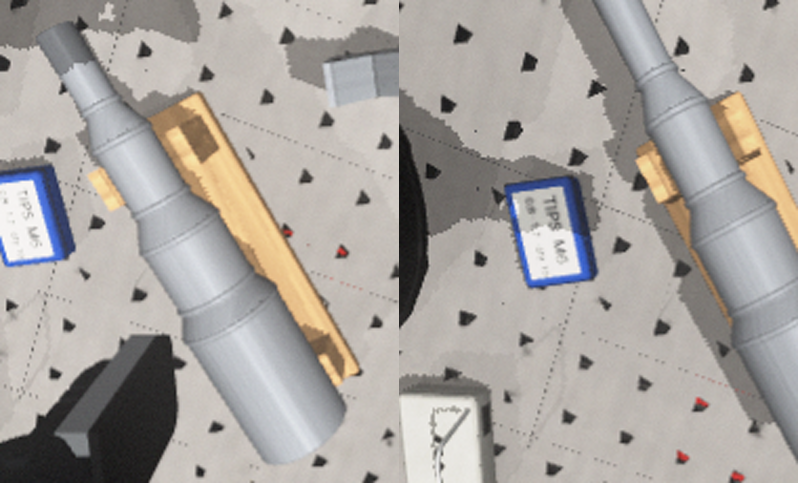

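Pipe: in w4 shoulder features clear (60.3 shoulder near tile (185,340)/(277,290), thick end (265,460)–(345,405)). I'll mask it by hue and fit mid-lines; and redo the pads with opening.

```bash
cat >pads.py <<'E'
from h import *
def pads(n,z=.014):
    im,c=load(n); g=cv2.cvtColor(im,cv2.COLOR_BGR2GRAY); out=[]
    m=np.zeros_like(g);m[40:330,190:310]=(g<105)[40:330,190:310]; m=cv2.morphologyEx(m,cv2.MORPH_OPEN,np.ones((9,9),np.uint8))
    N,l,st,ce=cv2.connectedComponentsWithStats(m)
    for i in range(1,N):
        if 700<st[i,4]<2500:
            r=cv2.minAreaRect(np.argwhere(l==i)[:,::-1].astype(np.float32)); q=onz(c,cv2.boxPoints(r),z); L=np.linalg.norm(q-np.roll(q,1,0),axis=1)
            out.append((r[0],onz(c,[r[0]],z)[0],L)); 
    return c,out
if __name__=='__main__':
    for n in('w1','w2'):
        for o in pads(n)[1]: print(n,np.round(o[0],1),o[1].round(4),o[2].round(3))
    for n in('w4','w5'):
        im,c=load(n); b,g,r=[im[...,i].astype(int) for i in range(3)]
        for (u,v) in [(170,190),(205,230),(230,290),(200,100),(235,160),(280,200),(300,150),(60,100)]: print(n,u,v,im[v,u])
E
python3 pads.py
```

```text
w1 [246.  154.5] [0.3922 0.2663 0.014 ] [0.073 0.039 0.071 0.039]
w1 [248.  199.5] [0.4143 0.2112 0.014 ] [0.073 0.04  0.071 0.04 ]
w1 [250.  241.5] [0.4368 0.1559 0.014 ] [0.073 0.04  0.071 0.04 ]
w1 [252.  280.5] [0.4594 0.1007 0.014 ] [0.04  0.071 0.04  0.072]
w4 170 190 [204 198 197]
w4 205 230 [173 169 168]
w4 230 290 [220 213 210]
w4 200 100 [182 187 195]
w4 235 160 [187 192 199]
w4 280 200 [184 190 195]
w4 300 150 [222 216 214]
w4 60 100 [115 117 123]
w5 170 190 [177 184 188]
w5 205 230 [ 95  97 102]
w5 230 290 [183 187 193]
w5 200 100 [179 186 190]
w5 235 160 [118 123 126]
w5 280 200 [166 159 156]
w5 300 150 [143 196 235]
w5 60 100 [10 15 14]
```

```bash
cat >spool.py <<'E'
from h import *
def mask(n):
    im,c=load(n); b,g,r=[im[...,i].astype(int) for i in range(3)]
    m=((b-r>2)&(b-r<25)&(g>70)).astype(np.uint8); m[:,:100]=0;m[:,330:]=0
    m=cv2.morphologyEx(m,cv2.MORPH_OPEN,np.ones((5,5),np.uint8)); m=cv2.morphologyEx(m,cv2.MORPH_CLOSE,np.ones((5,5),np.uint8))
    N,l,st,_=cv2.connectedComponentsWithStats(m); i=1+np.argmax(st[1:,4]); return l==i,c,st[i]
if __name__=='__main__':
    for n in('w4','w5'):
        m,c,st=mask(n); p=np.argwhere(m)[:,::-1].astype(float); p0=p.mean(0)
        d=np.linalg.svd(p-p0,full_matrices=False)[2][0]; d*=np.sign(d[1])
        d=cv2.fitLine(p.astype(np.float32),cv2.DIST_L2,0,.01,.01)[:2,0]; d*=np.sign(d[1]); e=np.array([-d[1],d[0]])
        s=(p-p0)@d; w=(p-p0)@e; print(n,st,p0.round(1),d.round(3))
        for k in range(int(s.min()),int(s.max()),5):
            q=w[np.abs(s-k)<2.5]
            if len(q)>5: print(k,q.min().round(1),q.max().round(1),'mid',((q.min()+q.max())/2).round(1),'w',np.ptp(q).round(1),end=' | ')
        print()
        cv2.imwrite(f'pics/m_{n}.png',m*255)
    im,c=load('w2');print(cv2.cvtColor(im,cv2.COLOR_BGR2GRAY)[40:330:6,245])
E
python3 spool.py
```

```text
w4 [ 121  123  142  208 7290] [196.5 242.4] [0.523 0.852]
-139 -4.1 3.6 mid -0.3 w 7.7 | -134 -6.2 7.6 mid 0.7 w 13.8 | -129 -6.8 8.1 mid 0.7 w 14.9 | -124 -7.2 7.5 mid 0.1 w 14.7 | -119 -8.1 7.9 mid -0.1 w 16.0 | -114 -10.3 8.3 mid -1.0 w 18.5 | -109 -10.5 8.5 mid -1.0 w 19.0 | -104 -10.5 7.7 mid -1.4 w 18.1 | -99 -10.3 7.9 mid -1.2 w 18.2 | -94 -9.2 8.5 mid -0.3 w 17.6 | -89 -12.7 10.1 mid -1.3 w 22.8 | -84 -13.0 11.9 mid -0.6 w 24.9 | -79 -15.0 13.6 mid -0.7 w 28.6 | -74 -15.3 12.8 mid -1.2 w 28.2 | -69 -13.9 12.0 mid -1.0 w 25.9 | -64 -14.2 11.9 mid -1.1 w 26.1 | -59 -14.5 11.8 mid -1.4 w 26.3 | -54 -13.7 11.6 mid -1.0 w 25.4 | -49 -14.2 11.9 mid -1.1 w 26.1 | -44 -13.6 12.6 mid -0.5 w 26.3 | -39 -13.4 12.0 mid -0.7 w 25.4 | -34 -14.0 15.0 mid 0.5 w 29.0 | -29 -16.0 16.7 mid 0.4 w 32.8 | -24 -16.5 18.3 mid 0.9 w 34.8 | -19 -16.6 17.5 mid 0.5 w 34.1 | -14 -16.7 17.6 mid 0.4 w 34.3 | -9 -17.2 17.6 mid 0.2 w 34.9 | -4 -15.6 17.8 mid 1.1 w 33.4 | 1 -17.3 17.7 mid 0.2 w 35.0 | 6 -17.2 18.0 mid 0.4 w 35.2 | 11 -16.0 18.0 mid 1.0 w 34.0 | 16 -14.5 21.2 mid 3.3 w 35.7 | 21 -16.4 22.4 mid
[... 1826 characters left out ...]
 53 -24.9 23.9 mid -0.5 w 48.8 | 58 -24.8 24.4 mid -0.2 w 49.2 | 63 -24.8 23.5 mid -0.6 w 48.3 | 68 -24.3 23.6 mid -0.3 w 47.9 | 73 -24.2 24.5 mid 0.2 w 48.7 | 78 -24.2 24.2 mid -0.0 w 48.3 | 83 -24.1 22.4 mid -0.9 w 46.5 | 88 -23.2 21.6 mid -0.8 w 44.8 | 93 -20.5 23.9 mid 1.7 w 44.3 | 98 -18.2 23.4 mid 2.6 w 41.6 | 103 -15.4 23.1 mid 3.8 w 38.5 | 108 -13.2 20.8 mid 3.8 w 34.0 | 
[231 230 227 106 110 110 110 105 105 219 221 220 110 105 107 104 109 105
 219 220 106 108 108 105 111 207 221 132 106 109 105 107 169 216 208 211
 187 140  88 122  96 211 216 194  95 100 221 217 208][ WARN:0@0.320] global loadsave.cpp:1063 imwrite_ Unsupported depth image for selected encoder is fallbacked to CV_8U.
```

```bash
cat >>spool.py <<'E'
E
python3 - <<'E'
from h import *
import pads
L={}
data={'w4':([196.5,242.4],[.523,.852],[(-109,-1),(-59,-1.2),(-9,.3),(41,-.2),(81,-1.2)],dict(a19=25,a75=-25,a89=-34,e74=92)),
      'w5':([269.2,146.1],[.456,.89],[(-127,.7),(-62,.4),(3,.1),(48,-.4),(78,-.1)],dict(a19=27,a75=-23,a89=-35+0))}
N={}
for n,(p0,d,mid,f) in data.items():
    _,c=load(n); d=np.array(d)/np.linalg.norm(d); e=np.array([-d[1],d[0]]); 
    a,b=np.polyfit(*np.array(mid).T,1)
    uv=lambda s:np.array(p0)+s*d+(a*s+b)*e
    r=rays(c,[uv(s) for s in(-100,0,80)]); N[n]=(np.cross(r[0],r[2]),c['origin'],uv,c,f)
n1,o1,*_=N['w4'];n2,o2,*_=N['w5']
ax=np.cross(n1,n2);ax/=np.linalg.norm(ax)
if ax[0]>0: ax=-ax # to thin end
P=np.linalg.solve(np.array([n1,n2,ax]),[n1@o1,n2@o2,ax@np.array([.4,-.38,.06])])
print('axis',ax.round(4),'angle',np.degrees(np.arctan2(ax[1],ax[0])).round(2),'tilt',np.degrees(np.arcsin(ax[2])).round(2),'P',P.round(4))
for n in N:
    _,o,uv,c,f=N[n]
    for k,s in f.items():
        d=rays(c,[uv(s)])[0]
        A=np.c_[ax,-d];t=np.linalg.lstsq(A,o-P,rcond=None)[0]; Q=P+t[0]*ax
        x={'a19':.019,'a75':.075,'a89':.089,'e74':-.074}[k]
        print(n,k,Q.round(4),'-> origin',(Q-x*ax).round(4))
# pads in w2, and heights
im,c=load('w2');g=cv2.cvtColor(im,cv2.COLOR_BGR2GRAY)
_,o1=pads.pads('w1');c1=load('w1')[1]
m=np.zeros_like(g);m[40:330,190:310]=(g<150)[40:330,190:310];m=cv2.morphologyEx(m,cv2.MORPH_OPEN,np.ones((9,9),np.uint8))
k,l,st,ce=cv2.connectedComponentsWithStats(m);print(st[1:],ce[1:].round(1))
for i in range(1,k):
    if st[i,4]<2500:
      for q in o1:
        x,r=tri([(c1,q[0]),(c,ce[i])])
        if max(r)<.004 and 0<x[2]<.05: print('pad',x.round(4),np.round(r,4))
E
```

```text
axis [-0.7492  0.6613 -0.0353] angle 138.57 tilt -2.02 P [ 0.4031 -0.3758  0.0726]
w4 a19 [ 0.3607 -0.3383  0.0706] -> origin [ 0.3749 -0.3508  0.0713]Traceback (most recent call last):
  File "<stdin>", line 20, in <module>
  File "<stdin>", line 10, in <lambda>
ValueError: operands could not be broadcast together with shapes (2,) (3,)
```

```bash
python3 - <<'E'
from h import *
import pads
data={'w4':([196.5,242.4],[.523,.852],[(-109,-1),(-59,-1.2),(-9,.3),(41,-.2),(81,-1.2)],dict(a19=25,a75=-25,a89=-34,e74=92)),
      'w5':([269.2,146.1],[.456,.89],[(-127,.7),(-62,.4),(3,.1),(48,-.4),(78,-.1)],dict(a19=27,a75=-23,a89=-35))}
N={}
def mk(p0,d,mid):
    d=np.array(d)/np.linalg.norm(d); e=np.array([-d[1],d[0]]); a,b=np.polyfit(*np.array(mid).T,1)
    return lambda s:np.array(p0)+s*d+(a*s+b)*e
for n,(p0,d,mid,f) in data.items():
    c=load(n)[1]; uv=mk(p0,d,mid); r=rays(c,[uv(-100),uv(80)]); N[n]=(np.cross(r[0],r[1]),c['origin'],uv,c,f)
n1,o1,*_=N['w4'];n2,o2,*_=N['w5']
ax=np.cross(n1,n2);ax/=np.linalg.norm(ax)
if ax[0]>0: ax=-ax
P=np.linalg.solve(np.array([n1,n2,ax]),[n1@o1,n2@o2,ax@np.array([.4,-.38,.06])])
print('axis',ax.round(4),'angle',np.degrees(np.arctan2(ax[1],ax[0])).round(2),'P',P.round(4))
for n in N:
    _,o,uv,c,f=N[n]
    for k,s in f.items():
        d=rays(c,[uv(s)])[0]; t=np.linalg.lstsq(np.c_[ax,-d],o-P,rcond=None)[0]; Q=P+t[0]*ax
        x={'a19':.019,'a75':.075,'a89':.089,'e74':-.074}[k]
        print(n,k,Q.round(4),'-> origin',(Q-x*ax).round(4))
im,c=load('w2');g=cv2.cvtColor(im,cv2.COLOR_BGR2GRAY)
_,q1=pads.pads('w1');c1=load('w1')[1]
m=np.zeros_like(g);m[40:330,190:310]=(g<150)[40:330,190:310];m=cv2.morphologyEx(m,cv2.MORPH_OPEN,np.ones((9,9),np.uint8))
k,l,st,ce=cv2.connectedComponentsWithStats(m);print(st[1:].tolist(),ce[1:].round(1).tolist())
for i in range(1,k):
    for q in q1:
        x,r=tri([(c1,q[0]),(c,ce[i])])
        if max(r)<.006 and -.02<x[2]<.05: print('pad',x.round(4),np.round(r,4))
E
```

```text
axis [-0.7492  0.6613 -0.0353] angle 138.57 P [ 0.4031 -0.3758  0.0726]
w4 a19 [ 0.4072 -0.3794  0.0728] -> origin [ 0.4215 -0.3919  0.0735]
w4 a75 [ 0.3618 -0.3393  0.0707] -> origin [ 0.418  -0.3889  0.0733]
w4 a89 [ 0.3539 -0.3323  0.0703] -> origin [ 0.4206 -0.3912  0.0735]
w4 e74 [ 0.473  -0.4374  0.0759] -> origin [ 0.4176 -0.3885  0.0733]
w5 a19 [ 0.4021 -0.3749  0.0726] -> origin [ 0.4164 -0.3874  0.0733]
w5 a75 [ 0.3615 -0.339   0.0707] -> origin [ 0.4176 -0.3886  0.0733]
w5 a89 [ 0.3521 -0.3307  0.0702] -> origin [ 0.4188 -0.3895  0.0734]
[[213, 55, 62, 39, 2251], [217, 108, 59, 36, 1985], [220, 157, 57, 33, 1763], [223, 202, 55, 31, 1588], [197, 252, 91, 60, 3193], [190, 313, 17, 17, 254], [301, 320, 9, 10, 90]] [[244.0, 73.7], [246.3, 125.2], [248.4, 172.7], [250.5, 216.5], [242.9, 280.9], [197.2, 321.8], [305.0, 324.5]]
pad [0.3924 0.2664 0.0143] [0.0002 0.0002]
pad [0.4146 0.211  0.0129] [0.0003 0.0003]
pad [0.437  0.1556 0.0133] [0.0002 0.0002]
pad [0.4596 0.1003 0.0132] [0.0001 0.0001]
```

```bash
python3 - <<'E'
from h import *
goto([.435,-.2212,.12],117.5)
goto([.435,-.2212,.023],117.5)
E
```

```text
t 7.1 tcp [ 0.4079 -0.3861  0.3033] turn units [ 0.   -0.   -1.07] then travel units [4.457 3.34  6.112]
t 7.1 tcp [ 0.4079 -0.3861  0.3033] turn units [ 0.   -0.   -1.07] then travel units [4.457 3.34  9.345]
```

Emit:
move_arm --travel '[[0,0,0],[0,0,0],[0.743,0.557,0.9],[0.743,0.557,0.9],[0.743,0.557,0.9],[0.743,0.557,0.9],[0.743,0.557,0.9],[0.743,0.557,0.9],[0,0,0],[0,0,0]]' --dr '[[0,0,-0.54],[0,0,-0.53],[0,0,0],[0,0,0],[0,0,0],[0,0,0],[0,0,0],[0,0,0],[0,0,0],[0,0,0]]' --hand '[1,1,1,1,1,1,1,1,1,1]'

```text
time: 8.1
tcp_pos: [0.4349, -0.2215, 0.1413]
orientation: [-0.0, 0.519, 0.855, -0.0]
wrist_force: [-0.6, -0.6, -0.4]
finger_gap: 0.998
gripper_force: 0.0
```

```bash
python3 - <<'E'
from h import *
goto([.435,-.2212,.023],117.5)
E
```

```text
t 8.1 tcp [ 0.4349 -0.2215  0.1413] turn units [-0.01 -0.   -0.  ] then travel units [0.007 0.006 3.942]
```

Emit:
move_arm --travel '[[0,0,0.79],[0,0,0.79],[0,0,0.79],[0,0,0.79],[0,0,0.78],[0,0,0],[0,0,0],[0,0,0],[0,0,0],[0,0,0]]' --dr '[[0,0,0],[0,0,0],[0,0,0],[0,0,0],[0,0,0],[0,0,0],[0,0,0],[0,0,0],[0,0,0],[0,0,0]]' --hand '[1,1,1,1,1,1,0.3,0.3,0.3,0.3]'

```text
time: 9.1
tcp_pos: [0.4356, -0.2225, 0.0247]
orientation: [0.001, 0.52, 0.854, 0.0]
wrist_force: [-2.0, -1.2, 13.2]
finger_gap: 0.622
gripper_force: 60.9
```

Emit:
move_arm --travel '[[0,0,0],[0,0,0],[0,0,-0.5],[0,0,-0.8],[0,0,-0.8],[0,0,-0.8],[0,0,0]]' --dr '[[0,0,0],[0,0,0],[0,0,0],[0,0,0],[0,0,0],[0,0,0],[0,0,0]]' --hand '[0.3,0.3,0.3,0.3,0.3,0.3,0.3]'

```text
time: 9.8
tcp_pos: [0.4363, -0.2225, 0.1134]
orientation: [0.003, 0.519, 0.854, 0.001]
wrist_force: [-0.0, -1.1, -2.7]
finger_gap: 0.624
gripper_force: 64.9
```

```bash
python3 - <<'E'
from h import *
goto([.4146,.211,.15],112.03)
E
```

```text
t 9.8 tcp [ 0.4363 -0.2225  0.1134] turn units [0.04 0.03 0.9 ] then travel units [13.667  4.749 -1.22 ]
```

Emit:
move_arm --travel '[[0,0,-0.9],[0,0,-0.9],[0.91,0.316,-0.8],[0.91,0.316,0],[0.91,0.316,0],[0.91,0.316,0],[0.91,0.316,0],[0.91,0.316,0],[0.91,0.316,0],[0.91,0.316,0]]' --dr '[[0,0,0.45],[0,0,0.45],[0,0,0],[0,0,0],[0,0,0],[0,0,0],[0,0,0],[0,0,0],[0,0,0],[0,0,0]]' --hand '[0.3,0.3,0.3,0.3,0.3,0.3,0.3,0.3,0.3,0.3]'

```text
time: 10.8
tcp_pos: [0.423, 0.0102, 0.1881]
orientation: [0.0, 0.559, 0.829, 0.0]
wrist_force: [0.5, 0.2, -1.8]
finger_gap: 0.622
gripper_force: 64.8
```

Emit:
move_arm --travel '[[0.91,0.316,0],[0.91,0.316,0],[0.91,0.316,0],[0.91,0.316,0],[0.91,0.316,0],[0.91,0.316,0],[0.91,0.316,0.5],[0,0,0.8],[0,0,0.8],[0,0,0]]' --dr '[[0,0,0],[0,0,0],[0,0,0],[0,0,0],[0,0,0],[0,0,0],[0,0,0],[0,0,0],[0,0,0],[0,0,0]]' --hand '[0.3,0.3,0.3,0.3,0.3,0.3,0.3,0.3,0.3,0.3]'

```text
time: 11.8
tcp_pos: [0.4119, 0.2103, 0.1231]
orientation: [-0.001, 0.559, 0.829, -0.002]
wrist_force: [0.5, -0.8, -1.6]
finger_gap: 0.621
gripper_force: 64.4
```

```bash
python3 - <<'E'
from h import *
goto([.4146,.211,.0387],112.03)
E
```

```text
t 11.8 tcp [0.4119 0.2103 0.1231] turn units [-0.04  0.01 -0.  ] then travel units [-0.014  0.093  2.813]
```

Emit:
move_arm --travel '[[-0.05,0.09,0.8],[0,0,0.8],[0,0,0.7],[0,0,0.4],[0,0,0.13],[0,0,0],[0,0,0]]' --dr '[[0,0,0],[0,0,0],[0,0,0],[0,0,0],[0,0,0],[0,0,0],[0,0,0]]' --hand '[0.3,0.3,0.3,0.3,0.3,0.3,0.3]'

```text
time: 12.5
tcp_pos: [0.4168, 0.2109, 0.0411]
orientation: [0.0, 0.559, 0.829, 0.001]
wrist_force: [-0.3, -0.0, -2.6]
finger_gap: 0.622
gripper_force: 64.7
```

Emit:
move_arm --travel '[[0,-0.06,0.04],[0,0,0.05],[0,0,0],[0,0,0]]' --dr '[[0,0,0],[0,0,0],[0,0,0],[0,0,0]]' --hand '[0.3,0.3,0.3,0.3]'

```text
time: 12.9
tcp_pos: [0.4147, 0.2101, 0.0387]
orientation: [-0.0, 0.559, 0.829, 0.001]
wrist_force: [-8.0, -2.7, 30.6]
finger_gap: 0.622
gripper_force: 68.5
```

Emit:
move_arm --travel '[[0,0,0],[0,0,0],[0,0,0],[0,0,-0.4],[0,0,-0.8],[0,0,-0.9],[0,0,-0.9],[0,0,-0.9],[0,0,-0.9]]' --dr '[[0,0,0],[0,0,0],[0,0,0],[0,0,0],[0,0,0],[0,0,0],[0,0,0],[0,0,0],[0,0,0]]' --hand '[1,1,1,1,1,1,1,1,1]'

```text
time: 13.8
tcp_pos: [0.4144, 0.2097, 0.1834]
orientation: [0.0, 0.559, 0.829, 0.0]
wrist_force: [-0.6, 0.1, -0.1]
finger_gap: 1.001
gripper_force: 0.0
```

```bash
python3 - <<'E'
from h import *
from workcell import ctrl
c=ctrl.camera_model('wrist');save('w6',ctrl.snapshot('wrist'),c)
goto([.4372,-.0901,.032],112.03)
goto([.4372,-.0901,.032],62)
E
```

```text
t 13.85 tcp [0.4159 0.2102 0.1868] turn units [ 0.04 -0.01 -0.01] then travel units [-9.547 -3.097  5.16 ]
t 13.85 tcp [0.4159 0.2102 0.1868] turn units [ 0.03 -0.03  8.32] then travel units [-8.506  5.327  5.16 ]
```

Emit:
move_arm --travel '[[-0.868,-0.282,0],[-0.868,-0.282,0],[-0.868,-0.282,0],[-0.868,-0.282,0],[-0.868,-0.282,0],[-0.868,-0.282,0],[-0.868,-0.282,0],[-0.868,-0.282,0],[-0.868,-0.282,0],[-0.868,-0.282,0]]' --dr '[[0,0,0],[0,0,0],[0,0,0],[0,0,0],[0,0,0],[0,0,0],[0,0,0],[0,0,0],[0,0,0],[0,0,0]]' --hand '[1,1,1,1,1,1,1,1,1,1]'

```text
time: 14.85
tcp_pos: [0.4336, -0.0643, 0.1821]
orientation: [0.0, 0.559, 0.829, 0.0]
wrist_force: [-0.2, -0.5, -0.0]
finger_gap: 1.003
gripper_force: 0.0
```

Emit:
move_arm --travel '[[-0.868,-0.282,0],[0,0,0.2],[0,0,0.2],[0,0,0.2],[0,0,0.2],[0,0,0.2],[0,0,0.2],[0,0,0.2],[0,0,0.2],[0,0,0.2]]' --dr '[[0,0,0],[0,0,0.92],[0,0,0.92],[0,0,0.92],[0,0,0.92],[0,0,0.92],[0,0,0.93],[0,0,0.93],[0,0,0.93],[0,0,0.93]]' --hand '[1,1,1,1,1,1,1,1,1,1]'

```text
time: 15.85
tcp_pos: [0.4357, -0.0904, 0.1278]
orientation: [-0.0, 0.858, 0.514, 0.0]
wrist_force: [0.6, 0.2, -0.2]
finger_gap: 0.998
gripper_force: 0.0
```

Emit:
move_arm --travel '[[0,0,0],[0,0,0],[0,0,0]]' --dr '[[0,0,0],[0,0,0],[0,0,0]]' --hand '[1,1,1]'

```text
time: 16.15
tcp_pos: [0.4358, -0.0905, 0.128]
orientation: [0.0, 0.856, 0.517, 0.0]
wrist_force: [-0.2, 0.5, 0.1]
finger_gap: 1.0
gripper_force: 0.0
```

```bash
python3 - <<'E'
from h import *
goto([.4372,-.0901,.032],62)
E
```

```text
t 16.15 tcp [ 0.4358 -0.0905  0.128 ] turn units [ 0.   -0.    0.04] then travel units [0.033 0.034 3.199]
```

Emit:
move_arm --travel '[[0.03,0.03,0.8],[0,0,0.8],[0,0,0.8],[0,0,0.6],[0,0,0.2],[0,0,0],[0,0,0],[0,0,0],[0,0,0],[0,0,0]]' --dr '[[0,0,0.04],[0,0,0],[0,0,0],[0,0,0],[0,0,0],[0,0,0],[0,0,0],[0,0,0],[0,0,0],[0,0,0]]' --hand '[1,1,1,1,1,1,0.3,0.3,0.3,0.3]'

```text
time: 17.15
tcp_pos: [0.4374, -0.0901, 0.0325]
orientation: [0.0, 0.858, 0.514, 0.001]
wrist_force: [-2.3, 0.7, 15.2]
finger_gap: 0.624
gripper_force: 60.3
```

Emit:
move_arm --travel '[[0,0,0],[0,0,0]]' --dr '[[0,0,0],[0,0,0]]' --hand '[0.3,0.3]'

```text
time: 17.35
tcp_pos: [0.4374, -0.09, 0.0325]
orientation: [0.0, 0.858, 0.514, 0.001]
wrist_force: [-1.8, 0.4, 15.1]
finger_gap: 0.624
gripper_force: 60.3
```

Emit:
move_arm --travel '[[0,0,-0.5],[0,0,-0.8],[0,0,-0.8],[0,0,-0.8],[0,0,-0.8],[0,0,-0.8],[0,0,-0.8],[0,0,-0.3]]' --dr '[[0,0,0],[0,0,0],[0,0,-0.9],[0,0,-0.9],[0,0,-0.9],[0,0,-0.9],[0,0,-0.9],[0,0,-0.9]]' --hand '[0.3,0.3,0.3,0.3,0.3,0.3,0.3,0.3]'

```text
time: 18.15
tcp_pos: [0.4374, -0.0902, 0.2018]
orientation: [0.001, 0.679, 0.734, 0.001]
wrist_force: [0.6, -1.0, -3.0]
finger_gap: 0.622
gripper_force: 65.1
```

Emit:
move_arm --travel '[[0,0,0],[0,0,0],[0,0,0],[0,0,0],[0,0,0]]' --dr '[[0,0,-0.9],[0,0,-0.9],[0,0,-0.9],[0,0,-0.26],[0,0,0]]' --hand '[0.3,0.3,0.3,0.3,0.3]'

```text
time: 18.65
tcp_pos: [0.4368, -0.0901, 0.1998]
orientation: [0.0, 0.56, 0.829, 0.0]
wrist_force: [-0.2, 0.1, -2.2]
finger_gap: 0.619
gripper_force: 65.0
```

```bash
python3 - <<'E'
from h import *
goto([.3924,.2664,.046],112.03)
E
```

```text
t 18.65 tcp [ 0.4368 -0.0901  0.1998] turn units [ 0.   -0.   -0.02] then travel units [11.572  3.086  5.125]
```

Emit:
move_arm --travel '[[0.89,0.237,0],[0.89,0.237,0],[0.89,0.237,0],[0.89,0.237,0],[0.89,0.237,0],[0.89,0.237,0],[0.89,0.237,0],[0.89,0.237,0],[0.89,0.237,0],[0.89,0.237,0]]' --dr '[[0,0,0],[0,0,0],[0,0,0],[0,0,0],[0,0,0],[0,0,0],[0,0,0],[0,0,0],[0,0,0],[0,0,0]]' --hand '[0.3,0.3,0.3,0.3,0.3,0.3,0.3,0.3,0.3,0.3]'

```text
time: 19.65
tcp_pos: [0.4024, 0.1852, 0.1996]
orientation: [0.0, 0.56, 0.828, 0.0]
wrist_force: [0.8, -0.6, -1.9]
finger_gap: 0.623
gripper_force: 65.0
```

Emit:
move_arm --travel '[[0.89,0.237,0],[0.89,0.237,0],[0.89,0.24,0],[0,0,0.8],[0,0,0.9],[0,0,0.9],[0,0,0.9],[0,0,0.6],[0,0,0],[0,0,0]]' --dr '[[0,0,0],[0,0,0],[0,0,0],[0,0,0],[0,0,0],[0,0,0],[0,0,0],[0,0,0],[0,0,0],[0,0,0]]' --hand '[0.3,0.3,0.3,0.3,0.3,0.3,0.3,0.3,0.3,0.3]'

```text
time: 20.65
tcp_pos: [0.3928, 0.2662, 0.0769]
orientation: [0.0, 0.56, 0.829, -0.0]
wrist_force: [-0.0, 1.7, -1.6]
finger_gap: 0.625
gripper_force: 64.8
```

Emit:
move_arm --travel '[[0,0,0],[0,0,0]]' --dr '[[0,0,0],[0,0,0]]' --hand '[0.3,0.3]'

```text
time: 20.85
tcp_pos: [0.393, 0.2668, 0.0775]
orientation: [0.0, 0.559, 0.829, 0.001]
wrist_force: [-0.1, 0.3, -2.1]
finger_gap: 0.624
gripper_force: 64.8
```

```bash
python3 - <<'E'
from h import *
goto([.3924,.2664,.0465],112.03)
E
```

```text
t 20.85 tcp [0.393  0.2668 0.0775] turn units [ 0.01 -0.01 -0.01] then travel units [-0.004 -0.023  1.032]
```

Lower 1.03 and release, rise; then go for the low rest (A).

Emit:
move_arm --travel '[[0,-0.02,0.5],[0,0,0.4],[0,0,0.1],[0,0,0.03],[0,0,0]]' --dr '[[0,0,0],[0,0,0],[0,0,0],[0,0,0],[0,0,0]]' --hand '[0.3,0.3,0.3,0.3,0.3]'

```text
time: 21.35
tcp_pos: [0.3917, 0.2661, 0.0465]
orientation: [-0.0, 0.559, 0.829, -0.0]
wrist_force: [-7.4, -3.1, 24.6]
finger_gap: 0.62
gripper_force: 68.1
```

Emit:
move_arm --travel '[[0,0,0],[0,0,0],[0,0,0],[0,0,-0.4],[0,0,-0.8],[0,0,-0.9],[0,0,-0.9],[0,0,-0.3],[0,0,0],[0,0,0]]' --dr '[[0,0,0],[0,0,0],[0,0,0],[0,0,0],[0,0,0],[0,0,0],[0,0,0],[0,0,0],[0,0,0],[0,0,0]]' --hand '[1,1,1,1,1,1,1,1,1,1]'

```text
time: 22.35
tcp_pos: [0.3918, 0.2661, 0.1442]
orientation: [-0.0, 0.559, 0.829, -0.0]
wrist_force: [-1.2, 0.1, -0.7]
finger_gap: 1.001
gripper_force: 0.0
```

```bash
python3 - <<'E'
from h import *
goto([.565,.3005,.1],88)
E
```

```text
t 22.35 tcp [0.3918 0.2661 0.1442] turn units [-0.  0.  4.] then travel units [1.347 5.731 1.475]
```

Emit:
move_arm --travel '[[0,0,0],[0,0,0],[0,0,0],[0,0,0],[0,0,0],[0.225,0.955,0],[0.225,0.955,0],[0.225,0.955,0],[0.225,0.955,0.4],[0.225,0.955,0.5]]' --dr '[[0,0,0.8],[0,0,0.8],[0,0,0.8],[0,0,0.8],[0,0,0.8],[0,0,0],[0,0,0],[0,0,0],[0,0,0],[0,0,0]]' --hand '[1,1,1,1,1,1,1,1,1,1]'

```text
time: 23.35
tcp_pos: [0.5373, 0.2948, 0.1161]
orientation: [-0.0, 0.719, 0.695, -0.001]
wrist_force: [-0.3, 0.8, -0.4]
finger_gap: 1.001
gripper_force: 0.0
```

Emit:
move_arm --travel '[[0.225,0.955,0.5],[0,0,0],[0,0,0],[0,0,0]]' --dr '[[0,0,0],[0,0,0],[0,0,0],[0,0,0]]' --hand '[1,1,1,1]'

```text
time: 23.75
tcp_pos: [0.5645, 0.3003, 0.1021]
orientation: [-0.0, 0.719, 0.695, -0.001]
wrist_force: [-0.7, -0.6, 1.0]
finger_gap: 1.002
gripper_force: 0.0
```

```bash
python3 - <<'E'
from h import *
goto([.565,.3005,.007],88)
E
```

```text
t 23.75 tcp [0.5645 0.3003 0.1021] turn units [-0.01  0.01 -0.  ] then travel units [0.006 0.016 3.169]
```

Emit:
move_arm --travel '[[0,0.016,0.8],[0,0,0.8],[0,0,0.8],[0,0,0.55],[0,0,0.2],[0,0,0],[0,0,0],[0,0,0],[0,0,0],[0,0,0]]' --dr '[[0,0,0],[0,0,0],[0,0,0],[0,0,0],[0,0,0],[0,0,0],[0,0,0],[0,0,0],[0,0,0],[0,0,0]]' --hand '[1,1,1,1,1,1,0.3,0.3,0.3,0.3]'

```text
time: 24.75
tcp_pos: [0.5662, 0.3009, 0.0094]
orientation: [0.0, 0.719, 0.695, 0.001]
wrist_force: [-2.4, -0.0, 8.4]
finger_gap: 0.623
gripper_force: 62.9
```

Emit:
move_arm --travel '[[0,0,0],[0,0,0]]' --dr '[[0,0,0],[0,0,0]]' --hand '[0.3,0.3]'

```text
time: 24.95
tcp_pos: [0.5663, 0.3009, 0.0094]
orientation: [0.0, 0.719, 0.695, 0.001]
wrist_force: [-1.9, -0.6, 10.2]
finger_gap: 0.62
gripper_force: 62.9
```

Emit:
move_arm --travel '[[0,0,-0.5],[0,0,-0.8],[0,0,-0.9],[0,0,-0.9],[0,0,-0.9],[0,0,-0.2],[0,0,0],[0,0,0]]' --dr '[[0,0,0],[0,0,0],[0,0,-0.8],[0,0,-0.8],[0,0,-0.8],[0,0,-0.8],[0,0,-0.8],[0,0,0]]' --hand '[0.3,0.3,0.3,0.3,0.3,0.3,0.3,0.3]'

```text
time: 25.75
tcp_pos: [0.5659, 0.3006, 0.1355]
orientation: [0.0, 0.559, 0.829, 0.001]
wrist_force: [-0.1, 0.1, -2.5]
finger_gap: 0.621
gripper_force: 64.1
```

```bash
python3 - <<'E'
from h import *
goto([.4596,.1003,.022],112.03)
E
```

```text
t 25.75 tcp [0.5659 0.3006 0.1355] turn units [ 0.01 -0.    0.01] then travel units [-4.858 -5.789  3.784]
```

Emit:
move_arm --travel '[[-0.607,-0.724,0],[-0.607,-0.724,0],[-0.607,-0.724,0],[-0.607,-0.724,0],[-0.607,-0.724,0],[-0.607,-0.724,0],[-0.607,-0.724,0],[-0.607,-0.724,0],[0,0,0.8],[0,0,0.9]]' --dr '[[0,0,0],[0,0,0],[0,0,0],[0,0,0],[0,0,0],[0,0,0],[0,0,0],[0,0,0],[0,0,0],[0,0,0]]' --hand '[0.3,0.3,0.3,0.3,0.3,0.3,0.3,0.3,0.3,0.3]'

```text
time: 26.75
tcp_pos: [0.4598, 0.1, 0.0837]
orientation: [0.001, 0.561, 0.828, 0.001]
wrist_force: [-0.3, -0.0, -1.7]
finger_gap: 0.619
gripper_force: 64.2
```

Emit:
move_arm --travel '[[0,0,0.8],[0,0,0.3],[0,0,0],[0,0,0],[0,0,0]]' --dr '[[0,0,0],[0,0,0],[0,0,0],[0,0,0],[0,0,0]]' --hand '[0.3,0.3,0.3,0.3,0.3]'

```text
time: 27.25
tcp_pos: [0.4598, 0.1006, 0.0511]
orientation: [0.0, 0.559, 0.829, 0.001]
wrist_force: [-0.5, 0.0, -1.5]
finger_gap: 0.622
gripper_force: 63.9
```

```bash
python3 - <<'E'
from h import *
goto([.4596,.1003,.0234],112.03)
E
```

```text
t 27.25 tcp [0.4598 0.1006 0.0511] turn units [ 0.01  0.   -0.01] then travel units [-0.008 -0.01   0.924]
```

Emit:
move_arm --travel '[[0,0,0.5],[0,0,0.3],[0,0,0.1],[0,0,0.03],[0,0,0],[0,0,0]]' --dr '[[0,0,0],[0,0,0],[0,0,0],[0,0,0],[0,0,0],[0,0,0]]' --hand '[0.3,0.3,0.3,0.3,0.3,0.3]'

```text
time: 27.85
tcp_pos: [0.4591, 0.1005, 0.0233]
orientation: [-0.0, 0.559, 0.829, 0.0]
wrist_force: [-7.5, -1.6, 23.6]
finger_gap: 0.624
gripper_force: 67.0
```

Emit:
move_arm --travel '[[0,0,0],[0,0,0],[0,0,0],[0,0,-0.4],[0,0,-0.8],[0,0,-0.9],[0,0,-0.9],[0,0,-0.9],[0,0,-0.9],[0,0,-0.6]]' --dr '[[0,0,0],[0,0,0],[0,0,0],[0,0,0],[0,0,0],[0,0,0],[0,0,0],[0,0,0],[0,0,0],[0,0,0]]' --hand '[1,1,1,1,1,1,1,1,1,1]'

```text
time: 28.85
tcp_pos: [0.4594, 0.1003, 0.1867]
orientation: [0.0, 0.559, 0.829, 0.001]
wrist_force: [0.5, 0.3, 0.8]
finger_gap: 1.0
gripper_force: 0.0
```

```bash
python3 - <<'E'
from h import *
goto([.5645,-.146,.013],106.3)
E
```

```text
t 28.85 tcp [0.4594 0.1003 0.1867] turn units [ 0.02 -0.    0.95] then travel units [-8.865  1.059  5.789]
```

Emit:
move_arm --travel '[[0,0,0],[0,0,0],[-0.887,0.106,0],[-0.887,0.106,0],[-0.887,0.106,0],[-0.887,0.106,0],[-0.887,0.106,0],[-0.887,0.106,0],[-0.887,0.106,0],[-0.887,0.106,0]]' --dr '[[0,0,0.5],[0,0,0.45],[0,0,0],[0,0,0],[0,0,0],[0,0,0],[0,0,0],[0,0,0],[0,0,0],[0,0,0]]' --hand '[1,1,1,1,1,1,1,1,1,1]'

```text
time: 29.85
tcp_pos: [0.5435, -0.0979, 0.1851]
orientation: [0.0, 0.6, 0.8, 0.0]
wrist_force: [-0.2, 0.5, -0.3]
finger_gap: 0.999
gripper_force: 0.0
```

Emit:
move_arm --travel '[[-0.887,0.106,0],[-0.887,0.106,0],[0,0,0.8],[0,0,0.9],[0,0,0.8],[0,0,0],[0,0,0],[0,0,0]]' --dr '[[0,0,0],[0,0,0],[0,0,0],[0,0,0],[0,0,0],[0,0,0],[0,0,0],[0,0,0]]' --hand '[1,1,1,1,1,1,1,1]'

```text
time: 30.65
tcp_pos: [0.5651, -0.1462, 0.1109]
orientation: [0.001, 0.6, 0.8, 0.0]
wrist_force: [-0.2, -0.6, 0.6]
finger_gap: 1.0
gripper_force: 0.0
```

```bash
python3 - <<'E'
from h import *
goto([.5645,-.146,.014],106.3)
E
```

```text
t 30.65 tcp [ 0.5651 -0.1462  0.1109] turn units [0.02 0.01 0.  ] then travel units [ 0.012 -0.017  3.228]
```

Emit:
move_arm --travel '[[0,-0.02,0.8],[0,0,0.8],[0,0,0.8],[0,0,0.6],[0,0,0.22],[0,0,0],[0,0,0],[0,0,0],[0,0,0],[0,0,0]]' --dr '[[0,0,0],[0,0,0],[0,0,0],[0,0,0],[0,0,0],[0,0,0],[0,0,0],[0,0,0],[0,0,0],[0,0,0]]' --hand '[1,1,1,1,1,1,0.3,0.3,0.3,0.3]'

```text
time: 31.65
tcp_pos: [0.5645, -0.1463, 0.0139]
orientation: [0.001, 0.6, 0.8, 0.0]
wrist_force: [-2.3, 1.1, 12.4]
finger_gap: 0.623
gripper_force: 62.2
```

Emit:
move_arm --travel '[[0,0,0],[0,0,0]]' --dr '[[0,0,0],[0,0,0]]' --hand '[0.3,0.3]'

```text
time: 31.85
tcp_pos: [0.5645, -0.1463, 0.0139]
orientation: [0.001, 0.6, 0.8, 0.0]
wrist_force: [-1.6, 1.4, 12.1]
finger_gap: 0.622
gripper_force: 62.2
```

Emit:
move_arm --travel '[[0,0,-0.5],[0,0,-0.8],[0,0,-0.9],[0,0,-0.9],[0,0,-0.9],[0,0,-0.9],[0,0,-0.9],[0,0,0],[0,0,0],[0,0,0]]' --dr '[[0,0,0],[0,0,0],[0,0,0],[0,0,0],[0,0,0],[0,0,0],[0,0,-0.45],[0,0,-0.5],[0,0,0],[0,0,0]]' --hand '[0.3,0.3,0.3,0.3,0.3,0.3,0.3,0.3,0.3,0.3]'

```text
time: 32.85
tcp_pos: [0.5636, -0.1461, 0.1869]
orientation: [-0.0, 0.56, 0.829, 0.0]
wrist_force: [-0.2, -0.0, -2.8]
finger_gap: 0.625
gripper_force: 64.5
```

```bash
python3 - <<'E'
from h import *
goto([.437,.1556,.028],112.03)
E
```

```text
t 32.85 tcp [ 0.5636 -0.1461  0.1869] turn units [-0.   -0.   -0.02] then travel units [10.905 -0.138  5.297]
```

Emit:
move_arm --travel '[[0.909,-0.0115,0],[0.909,-0.0115,0],[0.909,-0.0115,0],[0.909,-0.0115,0],[0.909,-0.0115,0],[0.909,-0.0115,0],[0.909,-0.0115,0],[0.909,-0.0115,0],[0.909,-0.0115,0],[0.909,-0.0115,0]]' --dr '[[0,0,0],[0,0,0],[0,0,0],[0,0,0],[0,0,0],[0,0,0],[0,0,0],[0,0,0],[0,0,0],[0,0,0]]' --hand '[0.3,0.3,0.3,0.3,0.3,0.3,0.3,0.3,0.3,0.3]'

```text
time: 33.85
tcp_pos: [0.4576, 0.1061, 0.1864]
orientation: [-0.0, 0.56, 0.829, -0.0]
wrist_force: [-0.1, -0.5, -2.4]
finger_gap: 0.62
gripper_force: 64.4
```

Emit:
move_arm --travel '[[0.909,-0.0115,0],[0.909,-0.0115,0],[0,0,0.7],[0,0,0.9],[0,0,0.7],[0,0,0],[0,0,0],[0,0,0]]' --dr '[[0,0,0],[0,0,0],[0,0,0],[0,0,0],[0,0,0],[0,0,0],[0,0,0],[0,0,0]]' --hand '[0.3,0.3,0.3,0.3,0.3,0.3,0.3,0.3]'

```text
time: 34.65
tcp_pos: [0.4379, 0.1557, 0.1186]
orientation: [0.0, 0.559, 0.829, 0.0]
wrist_force: [-0.1, 1.2, -1.5]
finger_gap: 0.622
gripper_force: 64.1
```

```bash
python3 - <<'E'
from h import *
goto([.437,.1556,.028],112.03)
E
```

```text
t 34.65 tcp [0.4379 0.1557 0.1186] turn units [ 0.01 -0.   -0.01] then travel units [ 0.009 -0.029  3.018]
```

Emit:
move_arm --travel '[[0,-0.03,0.8],[0,0,0.8],[0,0,0.7],[0,0,0.45],[0,0,0.2],[0,0,0.08],[0,0,0],[0,0,0]]' --dr '[[0,0,0],[0,0,0],[0,0,0],[0,0,0],[0,0,0],[0,0,0],[0,0,0],[0,0,0]]' --hand '[0.3,0.3,0.3,0.3,0.3,0.3,0.3,0.3]'

```text
time: 35.45
tcp_pos: [0.4371, 0.1555, 0.0279]
orientation: [0.0, 0.559, 0.829, 0.001]
wrist_force: [-3.2, -1.3, 9.9]
finger_gap: 0.622
gripper_force: 65.4
```

Emit:
move_arm --travel '[[0,0,0],[0,0,0],[0,0,0],[0,0,-0.4],[0,0,-0.8],[0,0,-0.9],[0,0,-0.9],[0,0,-0.9],[0,0,-0.9],[0,0,-0.9]]' --dr '[[0,0,0],[0,0,0],[0,0,0],[0,0,0],[0,0,0],[0,0,0],[0,0,0],[0,0,0],[0,0,0],[0,0,0]]' --hand '[1,1,1,1,1,1,1,1,1,1]'

```text
time: 36.45
tcp_pos: [0.4363, 0.1551, 0.1997]
orientation: [0.0, 0.559, 0.829, 0.0]
wrist_force: [0.3, 0.4, -1.0]
finger_gap: 1.001
gripper_force: 0.0
```

Emit:
move_arm --travel '[[0.2,0,-0.9],[0.5,0,-0.9],[0.5,0,-0.5],[0,0,0],[0,0,0],[0,0,0]]' --dr '[[0,0,0],[0,0,0],[0,0,0],[0,0,0],[0,0,0],[0,0,0]]' --hand '[1,1,1,1,1,1]'

```text
time: 37.05
tcp_pos: [0.4229, 0.1878, 0.2662]
orientation: [-0.0, 0.559, 0.829, -0.001]
wrist_force: [-0.7, -1.5, -0.4]
finger_gap: 1.0
gripper_force: 0.0
```

```bash
python3 - <<'E'
from h import *
from workcell import ctrl
c=ctrl.camera_model('wrist');save('w7',ctrl.snapshot('wrist'),c)
goto([.4185,-.3893,.25],138.57)
im,c=load('w7'); cv2.imwrite('pics/w7c.png',cv2.resize(im[70:370,150:350],None,fx=2,fy=2,interpolation=cv2.INTER_CUBIC))
E
```

```text
t 37.1 tcp [0.4229 0.1878 0.2661] turn units [-0.01  0.   -4.44] then travel units [-12.618 -14.521   0.536]
```

View pics/w7c.png

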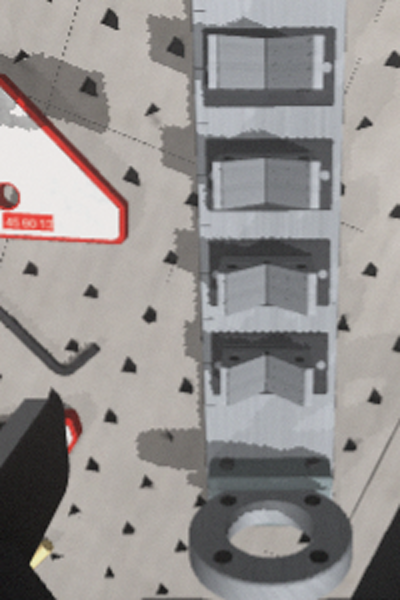

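All four rests stand centred on their pads in the right order (tall at tile (267,62) … low at (266,375), flange (271,540)). Now over the pipe.

```bash
python3 - <<'E'
from h import *
im,c=load('w7')
for p,z,pad in [((267,66),.057,(.3924,.2664)),((266,185),.048,(.4146,.211)),((267,290),.038,(.437,.1556)),((266,378),.029,(.4596,.1003))]:
    q=onz(c,[((p[0]+.5)/2-.5+150,(p[1]+.5)/2-.5+70)],z)[0]; d=q[:2]-pad; r=np.array([.3751,-.927]); print(q.round(4),'along',(d@r).round(4),'side',(d@np.array([.927,.3751])).round(4))
q=onz(c,[((271)/2+150,535/2+70)],.09)[0];print('flange',q, (q[:2]-[.4596,.1003])@np.array([.927,.3751]))
E
```

```text
[0.3917 0.265  0.057 ] along 0.001 side -0.0011
[0.414  0.2087 0.048 ] along 0.0019 side -0.0014
[0.4378 0.1515 0.038 ] along 0.0041 side -0.0008
[0.4595 0.0963 0.029 ] along 0.0037 side -0.0016
flange [0.48787161 0.03423481 0.09      ] 0.00142673272453369
```

Emit:
move_arm --travel '[[0,0,0],[0,0,0],[0,0,0],[0,0,0],[0,0,0],[-0.788,-0.907,0],[-0.788,-0.907,0],[-0.788,-0.907,0],[-0.788,-0.907,0],[-0.788,-0.907,0]]' --dr '[[0,0,-0.89],[0,0,-0.89],[0,0,-0.89],[0,0,-0.89],[0,0,-0.88],[0,0,0],[0,0,0],[0,0,0],[0,0,0],[0,0,0]]' --hand '[1,1,1,1,1,1,1,1,1,1]'

```text
time: 38.1
tcp_pos: [0.4213, 0.0064, 0.2662]
orientation: [-0.0, 0.354, 0.935, -0.0]
wrist_force: [0.7, -0.1, -0.5]
finger_gap: 1.001
gripper_force: 0.0
```

Emit:
move_arm --travel '[[-0.788,-0.907,0],[-0.788,-0.907,0],[-0.788,-0.907,0],[-0.788,-0.907,0],[-0.788,-0.907,0],[-0.788,-0.907,0],[-0.788,-0.907,0],[-0.788,-0.907,0],[-0.788,-0.907,0],[-0.788,-0.907,0]]' --dr '[[0,0,0],[0,0,0],[0,0,0],[0,0,0],[0,0,0],[0,0,0],[0,0,0],[0,0,0],[0,0,0],[0,0,0]]' --hand '[1,1,1,1,1,1,1,1,1,1]'

```text
time: 39.1
tcp_pos: [0.4187, -0.3539, 0.266]
orientation: [-0.001, 0.354, 0.935, -0.0]
wrist_force: [1.4, 1.0, -0.1]
finger_gap: 1.001
gripper_force: 0.0
```

Emit:
move_arm --travel '[[-0.788,-0.907,0],[0,0,0],[0,0,0],[0,0,0],[0,0,0]]' --dr '[[0,0,0],[0,0,0],[0,0,0],[0,0,0],[0,0,0]]' --hand '[1,1,1,1,1]'

```text
time: 39.6
tcp_pos: [0.4195, -0.3872, 0.2666]
orientation: [-0.0, 0.353, 0.936, 0.0]
wrist_force: [0.2, -0.4, 0.2]
finger_gap: 1.002
gripper_force: 0.0
```

```bash
python3 - <<'E'
from h import *
from workcell import ctrl
c=ctrl.camera_model('wrist');save('w8',ctrl.snapshot('wrist'),c)
goto([.4185,-.3893,.25],138.57)
im,c=load('w8'); cv2.imwrite('pics/w8c.png',cv2.resize(im[20:400,150:410],None,fx=1.55,fy=1.55,interpolation=cv2.INTER_CUBIC))
E
```

```text
t 39.65 tcp [ 0.4197 -0.3872  0.2667] turn units [ 0.   -0.    0.02] then travel units [-0.017 -0.078  0.557]
```

View pics/w8c.png

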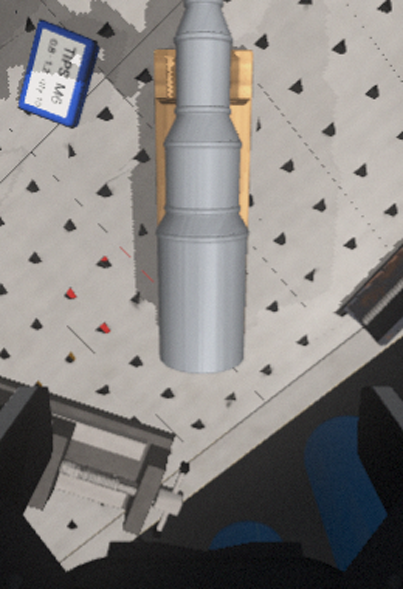

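Pipe nearly vertical in w8 crop: x=19 shoulder corners (157,235)/(248,235), thick-end corners (160,357)/(243,357).

```bash
python3 - <<'E'
from h import *
from spool import mask
im,c=load('w8'); b,g,r=[im[...,i].astype(int) for i in range(3)]
m=((b-r>2)&(b-r<25)&(g>70)); m[:,:200]=0; m[:,350:]=0
rows=[]
for v in range(25,262,6):
    u=np.flatnonzero(m[v]); 
    if len(u)>8: rows.append((v,u.min(),u.max()))
print([(v,a,bb,(a+bb)/2) for v,a,bb in rows])
f=lambda p:((p[0]+.5)/1.55-.5+150,(p[1]+.5)/1.55-.5+20)
d=np.array([np.cos(np.radians(138.57)),np.sin(np.radians(138.57))])
for z in(.06,.066,.072):
    S=onz(c,[f((157,236)),f((248,236))],z);E=onz(c,[f((160,357)),f((243,357))],z)
    print(z,'width',np.linalg.norm(S[0]-S[1]).round(4),np.linalg.norm(E[0]-E[1]).round(4),'len',np.linalg.norm(S.mean(0)-E.mean(0)).round(4),'origin from shoulder',(S.mean(0)[:2]-.019*d).round(4),'from end',(E.mean(0)[:2]+.074*d).round(4), 'ang',np.degrees(np.arctan2(*(S.mean(0)-E.mean(0))[[1,0]])).round(1))
E
```

```text
[(25, np.int64(270), np.int64(291), np.float64(280.5)), (31, np.int64(269), np.int64(293), np.float64(281.0)), (37, np.int64(266), np.int64(295), np.float64(280.5)), (43, np.int64(204), np.int64(297), np.float64(250.5)), (49, np.int64(213), np.int64(297), np.float64(255.0)), (55, np.int64(264), np.int64(297), np.float64(280.5)), (61, np.int64(201), np.int64(297), np.float64(249.0)), (67, np.int64(265), np.int64(297), np.float64(281.0)), (73, np.int64(265), np.int64(297), np.float64(281.0)), (79, np.int64(206), np.int64(297), np.float64(251.5)), (85, np.int64(265), np.int64(297), np.float64(281.0)), (91, np.int64(267), np.int64(298), np.float64(282.5)), (97, np.int64(201), np.int64(297), np.float64(249.0)), (103, np.int64(261), np.int64(300), np.float64(280.5)), (109, np.int64(258), np.int64(303), np.float64(280.5)), (115, np.int64(259), np.int64(304), np.float64(281.5)), (121, np.int64(260), np.int64(303), np.float64(281.5)), (127, np.int64(258), np.int64(303), np.float64(280.5)), (133, np.int64(258), np.int64(303), np.float64(280.5)), (139, np.int64(259), np.int64(303), np.float64(2
[... 765 characters left out ...]
(306), np.float64(280.0)), (229, np.int64(256), np.int64(306), np.float64(281.0)), (235, np.int64(255), np.int64(306), np.float64(280.5)), (241, np.int64(254), np.int64(306), np.float64(280.0)), (247, np.int64(256), np.int64(306), np.float64(281.0)), (253, np.int64(256), np.int64(305), np.float64(280.5)), (259, np.int64(267), np.int64(292), np.float64(279.5))]
0.06 width 0.0618 0.0603 len 0.0884 origin from shoulder [ 0.4208 -0.3921] from end [ 0.417  -0.3895] ang 138.2
0.066 width 0.0607 0.0593 len 0.0869 origin from shoulder [ 0.4201 -0.3914] from end [ 0.4152 -0.3878] ang 138.2
0.072 width 0.0597 0.0583 len 0.0854 origin from shoulder [ 0.4194 -0.3908] from end [ 0.4133 -0.3861] ang 138.2
```

Emit:
move_arm --travel '[[-0.037,-0.09,0.8],[0,0,0.9],[0,0,0.9],[0,0,0.9],[0,0,0.9],[0,0,0.9],[0,0,0.7],[0,0,0],[0,0,0],[0,0,0]]' --dr '[[0,0,0.03],[0,0,0],[0,0,0],[0,0,0],[0,0,0],[0,0,0],[0,0,0],[0,0,0],[0,0,0],[0,0,0]]' --hand '[1,1,1,1,1,1,1,1,1,1]'

```text
time: 40.65
tcp_pos: [0.419, -0.391, 0.088]
orientation: [0.001, 0.354, 0.935, -0.0]
wrist_force: [0.5, -0.1, -1.1]
finger_gap: 1.003
gripper_force: 0.0
```

```bash
python3 - <<'E'
from h import *
goto([.4187,-.39,.047],138.4)
E
```

```text
t 40.65 tcp [ 0.419 -0.391  0.088] turn units [0.   0.02 0.01] then travel units [0.031 0.019 1.367]
```

Emit:
move_arm --travel '[[0.02,0.02,0.5],[0,0,0.5],[0,0,0.36],[0,0,0],[0,0,0],[0,0,0],[0,0,0],[0,0,0],[0,0,0],[0,0,0]]' --dr '[[0,0,0],[0,0,0],[0,0,0],[0,0,0],[0,0,0],[0,0,0],[0,0,0],[0,0,0],[0,0,0],[0,0,0]]' --hand '[1,1,1,1,1,0.3,0.3,0.3,0.3,0.3]'

```text
time: 41.65
tcp_pos: [0.4192, -0.3895, 0.0468]
orientation: [0.001, 0.354, 0.935, 0.0]
wrist_force: [1.3, 6.0, 10.9]
finger_gap: 0.69
gripper_force: 62.4
```

Emit:
move_arm --travel '[[0,0,0],[0,0,-0.1],[0,0,-0.3],[0,0,0],[0,0,0]]' --dr '[[0,0,0],[0,0,0],[0,0,0],[0,0,0],[0,0,0]]' --hand '[0.3,0.3,0.3,0.3,0.3]'

```text
time: 42.15
tcp_pos: [0.4184, -0.39, 0.0581]
orientation: [0.0, 0.355, 0.935, -0.0]
wrist_force: [-1.1, 0.5, -7.1]
finger_gap: 0.689
gripper_force: 66.6
```

```bash
python3 - <<'E'
from h import *
from workcell import ctrl
s=ctrl.sense();print(s['wrist_force'],s['torque'],s['orientation'])
goto([.4187,-.39,.047],138.4)
E
```

```text
[-1.07225125  0.54754917 -7.13353653] [ 0.0179357  -0.05008682 -0.00379651] [ 1.52675947e-04  3.54577934e-01  9.35026446e-01 -9.76764385e-05]
t 42.15 tcp [ 0.4184 -0.39    0.0581] turn units [-0.    0.    0.01] then travel units [-0.008  0.006  0.371]
```

Emit:
move_arm --travel '[[0,0,-0.5],[0,0,-0.8],[0,0,-0.8],[0,0,-0.8],[0,0,-0.8],[0,0,-0.7],[0,0,-0.4],[0,0,0],[0,0,0],[0,0,0]]' --dr '[[0,0,0],[0,0,0],[0,0,0],[0,0,0.3],[0,0,0.7],[0,0,0.8],[0,0,0.8],[0,0,0.8],[0,0,0.7],[0,0,0.3]]' --hand '[0.3,0.3,0.3,0.3,0.3,0.3,0.3,0.3,0.3,0.3]'

```text
time: 43.15
tcp_pos: [0.4183, -0.3898, 0.2027]
orientation: [0.0, 0.56, 0.829, 0.0]
wrist_force: [0.3, 0.0, -6.5]
finger_gap: 0.687
gripper_force: 67.9
```

Emit:
move_arm --travel '[[0,0,0],[0,0,0],[0,0,0]]' --dr '[[0,0,0],[0,0,0],[0,0,0]]' --hand '[0.3,0.3,0.3]'

```text
time: 43.45
tcp_pos: [0.4183, -0.3899, 0.202]
orientation: [-0.0, 0.558, 0.83, 0.0]
wrist_force: [0.0, 0.1, -6.5]
finger_gap: 0.689
gripper_force: 67.9
```

```bash
python3 - <<'E'
from h import *
goto([.456,.107,.0548],112.03)
E
```

```text
t 43.45 tcp [ 0.4183 -0.3899  0.202 ] turn units [ 0.   -0.    0.02] then travel units [14.884  7.379  4.906]
```

Emit:
move_arm --travel '[[0.744,0.369,0],[0.744,0.369,0],[0.744,0.369,0],[0.744,0.369,0],[0.744,0.369,0],[0.744,0.369,0],[0.744,0.369,0],[0.744,0.369,0],[0.744,0.369,0],[0.744,0.369,0]]' --dr '[[0,0,0.02],[0,0,0],[0,0,0],[0,0,0],[0,0,0],[0,0,0],[0,0,0],[0,0,0],[0,0,0],[0,0,0]]' --hand '[0.3,0.3,0.3,0.3,0.3,0.3,0.3,0.3,0.3,0.3]'

```text
time: 44.45
tcp_pos: [0.4376, -0.1406, 0.2021]
orientation: [0.0, 0.559, 0.829, 0.0]
wrist_force: [0.4, -0.5, -6.8]
finger_gap: 0.687
gripper_force: 68.0
```

Emit:
move_arm --travel '[[0.744,0.369,0],[0.744,0.369,0],[0.744,0.369,0],[0.744,0.369,0],[0.744,0.369,0],[0.744,0.369,0],[0.744,0.369,0],[0.744,0.369,0],[0.744,0.369,0],[0.744,0.369,0]]' --dr '[[0,0,0],[0,0,0],[0,0,0],[0,0,0],[0,0,0],[0,0,0],[0,0,0],[0,0,0],[0,0,0],[0,0,0]]' --hand '[0.3,0.3,0.3,0.3,0.3,0.3,0.3,0.3,0.3,0.3]'

```text
time: 45.45
tcp_pos: [0.4569, 0.1078, 0.2021]
orientation: [0.0, 0.559, 0.829, 0.0]
wrist_force: [0.6, -0.4, -6.5]
finger_gap: 0.691
gripper_force: 68.0
```

Emit:
move_arm --travel '[[0,0,0],[0,0,0.6],[0,0,0.8],[0,0,0.8],[0,0,0.6],[0,0,0],[0,0,0],[0,0,0]]' --dr '[[0,0,0],[0,0,0],[0,0,0],[0,0,0],[0,0,0],[0,0,0],[0,0,0],[0,0,0]]' --hand '[0.3,0.3,0.3,0.3,0.3,0.3,0.3,0.3]'

```text
time: 46.25
tcp_pos: [0.4574, 0.1068, 0.1189]
orientation: [0.0, 0.56, 0.829, 0.001]
wrist_force: [0.2, 0.2, -7.5]
finger_gap: 0.687
gripper_force: 68.5
```

```bash
python3 - <<'E'
from h import *
goto([.456,.107,.0548],112.03)
E
```

```text
t 46.25 tcp [0.4574 0.1068 0.1189] turn units [ 0.01 -0.   -0.01] then travel units [ 0.024 -0.042  2.136]
```

Emit:
move_arm --travel '[[0.02,-0.04,0.6],[0,0,0.7],[0,0,0.4],[0,0,0.2],[0,0,0.1],[0,0,0.05],[0,0,0],[0,0,0]]' --dr '[[0,0,0],[0,0,0],[0,0,0],[0,0,0],[0,0,0],[0,0,0],[0,0,0],[0,0,0]]' --hand '[0.3,0.3,0.3,0.3,0.3,0.3,0.3,0.3]'

```text
time: 47.05
tcp_pos: [0.4557, 0.1071, 0.0568]
orientation: [0.0, 0.56, 0.829, 0.0]
wrist_force: [0.6, 0.1, -7.0]
finger_gap: 0.688
gripper_force: 68.4
```

Emit:
move_arm --travel '[[0,0,0.04],[0,0,0.03],[0,0,0],[0,0,0]]' --dr '[[0,0,0],[0,0,0],[0,0,0],[0,0,0]]' --hand '[0.3,0.3,0.3,0.3]'

```text
time: 47.45
tcp_pos: [0.4563, 0.1072, 0.0549]
orientation: [0.0, 0.56, 0.829, 0.001]
wrist_force: [0.5, 1.2, 9.2]
finger_gap: 0.687
gripper_force: 70.4
```

Emit:
move_arm --travel '[[0,0,0],[0,0,0],[0,0,0],[0,0,0],[0,0,-0.3],[0,0,-0.6],[0,0,-0.9],[0,0,-0.9],[0,0,-0.9],[0,0,-0.9]]' --dr '[[0,0,0],[0,0,0],[0,0,0],[0,0,0],[0,0,0],[0,0,0],[0,0,0],[0,0,0],[0,0,0],[0,0,0]]' --hand '[0.8,0.9,1,1,1,1,1,1,1,1]'

```text
time: 48.45
tcp_pos: [0.4552, 0.1067, 0.1909]
orientation: [-0.0, 0.56, 0.829, -0.0]
wrist_force: [0.3, 0.5, 0.7]
finger_gap: 1.001
gripper_force: 0.0
```

Emit:
move_arm --travel '[[0,0,-0.9],[0.5,0,-0.9],[0.5,0,-0.5],[0.5,0,0],[0,0,0],[0,0,0],[0,0,0]]' --dr '[[0,0,0],[0,0,0],[0,0,0],[0,0,0],[0,0,0],[0,0,0],[0,0,0]]' --hand '[1,1,1,1,1,1,1]'

```text
time: 49.15
tcp_pos: [0.4388, 0.1479, 0.2583]
orientation: [0.0, 0.56, 0.829, -0.0]
wrist_force: [0.6, -0.7, -0.2]
finger_gap: 1.0
gripper_force: 0.0
```

```bash
python3 - <<'E'
from h import *
from workcell import ctrl
c=ctrl.camera_model('wrist');save('w9',ctrl.snapshot('wrist'),c);cs=ctrl.camera_model('side');save('s9',ctrl.snapshot('side'),cs)
print(ctrl.sense()['tcp_pos'])
w=cv2.resize(load('w9')[0][20:400,150:380],None,fx=1.5,fy=1.5,interpolation=cv2.INTER_CUBIC)
s=cv2.resize(load('s9')[0][150:270,195:325],None,fx=3.4,fy=3.4,interpolation=cv2.INTER_CUBIC)
H=max(w.shape[0],s.shape[0]);pad=lambda a:cv2.copyMakeBorder(a,0,H-a.shape[0],0,0,cv2.BORDER_CONSTANT)
cv2.imwrite('pics/f9.png',np.hstack([pad(w),pad(s)]))
E
```

```text
[0.43879314 0.14792403 0.25821498]
```

View pics/f9.png

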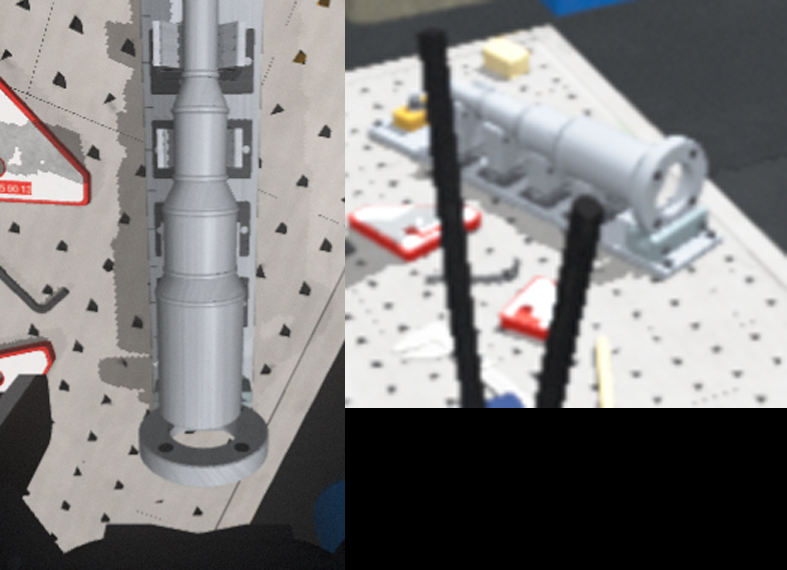

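Pipe lies in line on all four rests, coaxial with the flange (ring at (204,445), pipe mid ≈ 200). Numeric check, then hand in.

```bash
python3 - <<'E'
from h import *
c=load('w9')[1]; f=lambda p:((p[0]+.5)/1.5-.5+150,(p[1]+.5)/1.5-.5+20)
fl=np.array([.4596,.1003])+.086*np.array([.3751,-.927]); t=np.array([-.3751,.927]);s=np.array([.927,.3751])
for p,x,n in[((157,299),.019,'60 shoulder'),((164,215),.075,'48 shoulder')]:
    q={.019:(243,299),.075:(238,215)}[x]
    S=onz(c,[f(p),f(q)],.074); o=S.mean(0)[:2]-x*t-fl; print(n,'width',np.linalg.norm(S[0]-S[1]).round(4),'dist',(o@t).round(4),'side',(o@s).round(4))
from workcell import ctrl
print(ctrl.hand_in())
E
```

```text
60 shoulder width 0.0588 dist 0.088 side -0.0014
48 shoulder width 0.0482 dist 0.0893 side -0.0007
the job is handed in; nothing more can be done
None
```

The four rests are on their pads, lowest at the flange to tallest at the far end. The pipe is lying in them, about 89 mm from the flange and within 2 mm of its axis, by my last picture. It is released and handed in; no verdict came back.

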